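Refit the guide rollers on a stub axle

TASK

Refit the guide-roller axle on the storeroom bench: slide the wide black roller onto the brass axle fully home against its collar, then slide the narrow orange roller on until it rests against the black one, then fit the red end cap over the end of the axle until its rim meets the orange roller. Let go of everything and leave the other things on the bench where they are.

Things in the scene. Friction and masses are not known exactly. Their poses are not given: they have to be found in the camera images.
- axle_stop (a point): Where the brass axle leaves its collar: centre of the collar's outer face (48 mm disc), on the axle's axis, 130 mm above the bench. x is along the axle (level) from its free tip towards the post: parts slide on along +x; z up. The axle is a fixed rod 16 mm in diameter. Fully home, the centres are at x = -30 mm (wide roller), -80 mm (narrow roller), -130 mm (cap) from here.
- axle_tip (a point): Centre of the axle's free tip, 142 mm from axle_stop, towards the robot; the last 10 mm taper from 16 to 8 mm in diameter. Same axes as axle_stop.
- bracket: Fixed bracket: base plate 130 x 110 x 10 mm, 40 mm square post, the axle on its -x side (collar face 55 mm from the origin). A flat guard plate on the post, 110 mm wide, has its underside 116 mm above the axle's axis and reaches 30 mm past the collar face: to seat a roller the gripper must lean back 25 to 45 degrees, its palm away from the post. Origin under the post on the bench.
- wide_roller_center (a point): The wide roller: black tyre, a plain cylinder 60 mm in diameter, 60 mm long, with an aluminium hub and a straight 24 mm hole right through; loose, 150-250 g. Starts lying level on its rest, axis 50 mm above the bench. Origin at its centre; x is the hole's axis, at the start pointing away from the robot within 12 degrees of world x; z up at the start.
- narrow_roller_center (a point): The narrow roller: orange tyre, a plain cylinder 60 mm in diameter, 40 mm long, with an aluminium hub and a straight 24 mm hole right through; loose, 95-160 g. Starts lying level on its rest, axis 50 mm above the bench. Origin at its centre; x is the hole's axis, at the start pointing away from the robot within 12 degrees of world x; z up at the start.
- end_cap_center (a point): Red end cap: cylinder 44 mm in diameter, 60 mm long; one end open, blind bore 20 mm in diameter, 46 mm deep; other end closed (white dot); loose, 80 g. Starts lying level on its rest, axis 43 mm above the bench, closed end to the robot. Origin half-way along its axis; x is the axis, out of the open end, at the start away from the robot within 12 degrees of world x; z up at the start.
- rest_wide: Fixed rest under the wide roller: two level steel bars along its x, 35 mm apart and wholly beneath the part, on a grey base 100 x 70 x 6 mm. Origin at the centre of its underside. The three rests stand in a row left of the bracket, in any order.
- rest_narrow: Fixed rest under the narrow roller: two level steel bars along its x, 35 mm apart and wholly beneath the part, on a grey base 100 x 70 x 6 mm. Origin at the centre of its underside. The three rests stand in a row left of the bracket, in any order.
- rest_cap: Fixed rest under the cap: two level steel bars along its x, 27 mm apart and wholly beneath the part, on a grey base 100 x 70 x 6 mm. Origin at the centre of its underside. The three rests stand in a row left of the bracket, in any order.
- screwdriver: A bystander, loose on the bench: yellow-handled screwdriver, 200 mm long; origin at the centre of its underside. Not to be disturbed.
- mug: A bystander, loose on the bench: blue mug, 80 mm wide, 90 mm tall; origin at the centre of its underside. Not to be disturbed.
- spray_can: A bystander, loose on the bench: white spray can, 56 mm wide, 150 mm tall; origin at the centre of its underside. Not to be disturbed.
- green_carton: A bystander, loose on the bench: green box, 70 x 100 x 60 mm; origin at the centre of its underside. Not to be disturbed.
- parts_tray: A bystander, loose on the bench: open blue tray, 120 x 90 x 35 mm; origin at the centre of its underside. Not to be disturbed.
- wrench: A bystander, loose on the bench: wrench, 180 mm long; origin at the centre of its underside. Not to be disturbed.
There are look-alikes about, which are no part of the job. Of the things that look like the part that bears narrow_roller_center, the middle-sized one is meant.

How it is judged:
On the way, in this order (a step that is already met when the one before it is completed fails the run):
1. the wide black roller is on the axle, home against the collar (x of wide_roller_center in the frame of axle_stop between -0.037 and -0.024 m and y of wide_roller_center in the frame of axle_stop between -0.009 and 0.009 m and z of wide_roller_center in the frame of axle_stop between -0.009 and 0.009 m and angle between the x axis of wide_roller_center and the x axis of axle_stop, either way round below 0.2 rad), for 0.2 s.
2. the narrow orange roller is on the axle, against the wide one (all of step 1 and x of narrow_roller_center in the frame of axle_stop between -0.09 and -0.073 m and y of narrow_roller_center in the frame of axle_stop between -0.009 and 0.009 m and z of narrow_roller_center in the frame of axle_stop between -0.009 and 0.009 m and angle between the x axis of narrow_roller_center and the x axis of axle_stop, either way round below 0.2 rad), for 0.2 s.
3. the red cap is over the axle's end, its rim at the orange roller (all of step 2 and x of end_cap_center in the frame of axle_stop between -0.142 and -0.122 m and y of end_cap_center in the frame of axle_stop between -0.009 and 0.009 m and z of end_cap_center in the frame of axle_stop between -0.009 and 0.009 m and angle between the x axis of end_cap_center and the x axis of axle_stop, either way round below 0.2 rad), for 0.2 s.
At the end, for the whole second after the job is handed in: From the collar outwards: black roller (centre 24 to 37 mm from the collar face), orange roller (73 to 90 mm), red cap open end inwards (122 to 142 mm), each within 9 mm of the axle's axis sideways and in height, within 0.2 rad of its direction, released and at rest (all of step 3 and linear speed of each of wide_roller, narrow_roller, end_cap below 0.02 m/s); the robot touches nothing.
It fails at once if a bystander (screwdriver, mug, spray can, green box, blue tray, wrench) is shifted by more than 40 mm (distance of any of screwdriver, mug, spray_can, green_carton, parts_tray, wrench from where it was at the start of the episode above 0.04 m).
It also fails if it takes over 72 s, if anything falls off the work surface, if the arm or the gripper's body presses on something with over 40 N, if the wrist force passes 120 N, or if a joint passes its speed limit or range.

ROBOT

A 7-joint arm with a two-finger parallel gripper is mounted at the origin on the work surface. World frame = base frame: x ahead of the robot, y to its left, z up, the work surface at z = 0. Lengths are in m, angles in rad, forces in N, time in s.
With the tool pointing down it reaches from about 0.35 to 0.9 m from the base axis. Payload 8.1 kg.
Tool frame: the origin (TCP) lies at the very end of the fingers, on their centre line; the grasp point (between the pads) lies 19 mm behind it (arm.grip_depth is the distance from the TCP to the grasp point, in m); x points along the fingers, z is the direction in which the jaws open and shut, and the axes are right-handed (so a half turn about x gives the same grasp; the last joint's range is limited). The gripper opens to 92 mm and grips with 3 to 60 N. Pads are 19 mm wide; open, the fingers measure 130 mm over their backs; the gripper's body (75 mm by 190 mm) begins 47 mm behind the grasp point.
Start: joints at [1.192, 0.434, 0.025, 1.573, -0.012, 1.134, -0.075], TCP at [0.17, -0.601, 0.227] pointing down, gripper open.
Joint ranges: [-2.62, 2.62], [-0.44, 2.09], [-1.27, 1.32], [0.08, 2.57], [-1.32, 4.46], [0.12, 2], [-2.74, 2.74]. Speed limits (rad/s): [2.22, 2.22, 3.01, 3.01, 3.14, 3.14, 3.14].

INTERFACE

Orientations are given as a rotation vector (axis times angle).
In Python, from cell import status, cams, arm gives the robot as it stands. The module is installed in compiled form; this text tells all that it offers.
- The arm moves only by the tool step_arm, never from a script. Its argument "rows" is a list of rows, each a list of 7 numbers: the gripper command: -1 is fully open, 1 is shut, values between are in proportion, then the shift along the tool's x, y, z as a fraction of full scale, then the turn, a rotation vector about the tool's x, y, z as a fraction of full scale. In form: [[grip, x, y, z, rx, ry, rz], ...]. A call has 1 to 12 rows; each row is the pose to reach, as a shift and turn from the pose commanded when the call began, along the tool's axes at that moment; what a row does not reach only later rows make up. Full scale, the value 1, is 80 cm for a shift and 60 degrees for a turn. A row lasts 1/12 s, in which the tool goes at most 41.7 mm and 7.16 degrees, less where a joint would pass 70% of its speed; a pose out of reach is approached as far as the arm can. A call with a number of a shift or a turn outside -1 to 1 is refused whole. A call with a gripper value outside its range is refused whole. The fingers move at their own pace and stop on an object; "newtons" is the grip in N (left out, the last holds). Time passes only in rows, so rows that repeat a pose let the fingers close. It gives the time, the measured TCP pose, the force and the opening at its end, in the units of the state.
- status.observe(): the state, without advancing time (a new reading comes with each control period).
- cams.get_image(name): name is "side" or "top"; returns a dict with "pixels" (400x640x3 uint8, red, green, blue), "range_z" (400x640 float32, m along the optical axis (not along the pixel's ray), 0 where there is no reading), "camera_matrix" (3x3 intrinsics, pixels), "eye" and "attitude" of the camera in the world. Camera axes: x right, y down, z forward; pixel columns grow to the right and rows downward; lengths in m; the calibration is good to about 2 mm. A picture is of the moment at which its call begins.
- arm.sign_off(): hands the job in, once; it reports no verdict.
The state is a dict: "clock": time; "joints": joint angles; "dq": joint speeds; "joint_efforts": joint torques, N m; "position": TCP position; "ee_rot": TCP orientation; "force": force on the tool from outside, world axes, zero at the start; "ft_torque": the same for the moment, N m; "width": opening from 0.0 (shut) to 1.0 (fully open).
Only numpy, scipy, OpenCV 4.12 (cv2) and the standard library are available. Lean on these libraries where they do the work, as an engineer would, in place of code of your own. Each camera call takes 0.05 s, during which the arm holds its last target.

## Working session

There is one attempt and no reset: what is moved stays moved. The work goes in short steps, Python scripts to look and compute and a tool call to move; the robot and the scene stay as the last step left them, time stands still between calls to the robot, and variables do not carry over. Pictures are saved under pics/ and viewed, and the job is handed in when it is done.

Besides the shell and the picture viewer there is one more tool, called after "Request:" as name(argument=value, ...), one argument or row to a line, values as JSON. step_arm: Moves the arm, as the interface text tells. Its arguments: {"type":"object","properties":{"rows":{"type":"array","items":{"type":"array","items":{"type":"number"}}},"newtons":{"type":"number"}},"required":["rows"]}

```bash
mkdir -p pics; ls; python3 - <<'E'
from cell import status, cams, arm
import cv2,numpy as np
s=status.observe()
for k,v in s.items(): print(k,np.round(v,4))
for n in("side","top"):
    d=cams.get_image(n)
    cv2.imwrite(f"pics/{n}0.png",d["pixels"][:,:,::-1])
    np.savez(f"{n}0.npz",**{k:d[k] for k in d})
    print(n,d["camera_matrix"],d["eye"],d["attitude"])
E
```

```text
pics
clock 0.0
joints [ 1.1924  0.4353  0.0249  1.5741 -0.0116  1.134  -0.0751]
dq [-0.0002  0.0001 -0.0002  0.0007  0.      0.0003  0.0014]
joint_efforts [-1.00000e-04 -6.67847e+01  9.85500e-01 -3.14461e+01 -6.03000e-02
  4.28000e-02  2.00000e-04]
position [ 0.17   -0.6009  0.2259]
ee_rot [ 1.0046  1.3285 -1.0032]
force [ 0.8348 -0.12    0.106 ]
ft_torque [-0.0552  0.0178  0.0189]
width 1.0
side [[417.64448383   0.         322.01818402]
 [  0.         417.64448383 201.87892024]
 [  0.           0.           1.        ]] [0.24410622 0.96486242 0.91876946] [-0.48891728  2.69583381 -1.19521878]
top [[442.13127965   0.         304.2359113 ]
 [  0.         442.13127965 200.14582075]
 [  0.           0.           1.        ]] [0.37136174 0.10928902 1.28726031] [-2.0923606   2.13877256 -0.17168155]
```

View pics/side0.png

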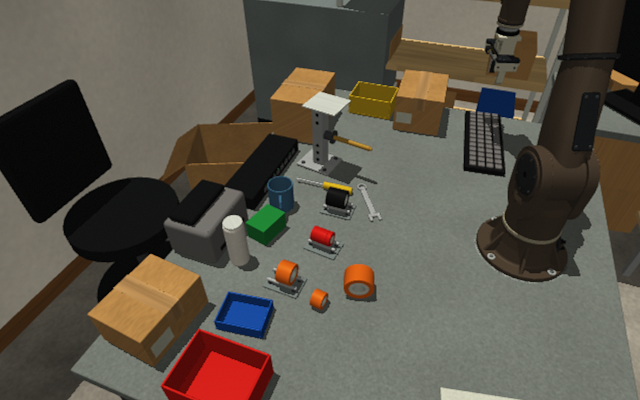

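View pics/top0.png

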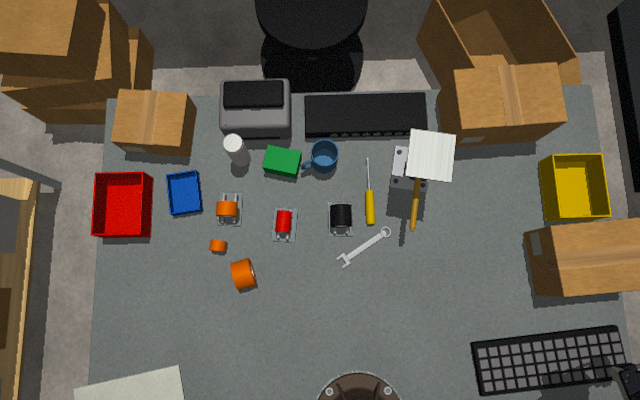

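The side view has the bracket at (325,130), black roller (338,200), red cap (322,236) and orange roller on a rest (287,272). The two orange parts without rests, (319,299) small and (359,281) large, are the look-alikes. The top view has the axle running from (420,180) to (413,230), black (340,215), red (284,222) and orange (228,208). Next I'll get metric positions from the depth.

```bash
cat > h.py <<'E'
import numpy as np,cv2
from scipy.spatial.transform import Rotation as R
def cloud(d):
    K=d["camera_matrix"];z=d["range_z"];v,u=np.mgrid[:400,:640]
    p=np.stack([(u-K[0,2])/K[0,0]*z,(v-K[1,2])/K[1,1]*z,z],-1)
    w=p@R.from_rotvec(d["attitude"]).as_matrix().T+d["eye"]
    w[z==0]=np.nan
    return w
def load(n): return dict(np.load(n+".npz"))
def grab(tag):
    from cell import cams
    o={}
    for n in("side","top"):
        d=cams.get_image(n);np.savez(f"{n}{tag}.npz",**d);cv2.imwrite(f"pics/{n}{tag}.png",d["pixels"][:,:,::-1]);o[n]=d
    return o
E
python3 - <<'E'
from h import *
for n in("side","top"):
    d=load(n+"0");w=cloud(d);hsv=cv2.cvtColor(d["pixels"],cv2.COLOR_RGB2HSV)
    H,S,V=[hsv[...,i].astype(int) for i in range(3)]
    fin=np.isfinite(w[...,0])
    roi=fin&(w[...,0]>.3)&(w[...,0]<.95)&(abs(w[...,1])<.7)
    masks={'orange':(H>4)&(H<16)&(S>180),'red':((H<4)|(H>176))&(S>180),'black':(V<45),'yellowbrass':(H>16)&(H<32)&(S>120)}
    tbl=roi&(w[...,2]<.01)
    print(n,'table z median',np.median(w[roi][...,2]))
    for k,m in masks.items():
        m=m&roi&(w[...,2]>.008)
        nl,lab,st,_=cv2.connectedComponentsWithStats(m.astype(np.uint8))
        for i in range(1,nl):
            if st[i,4]<40: continue
            p=w[lab==i]
            print(k,st[i],'min',np.round(np.percentile(p,2,0),3),'max',np.round(np.percentile(p,98,0),3),'med',np.round(np.median(p,0),3))
E
```

```text
side table z median 0.005301997906497435
orange [275 260  23  26 362] min [0.558 0.339 0.031] max [0.597 0.387 0.083] med [0.577 0.373 0.074]
orange [344 264  30  34 640] min [0.357 0.287 0.013] max [0.433 0.344 0.081] med [0.396 0.322 0.071]
orange [310 289  18  20 213] min [0.462 0.374 0.013] max [0.494 0.41  0.048] med [0.478 0.399 0.042]
red [311 226  24  20 296] min [0.511 0.189 0.034] max [0.569 0.22  0.069] med [0.539 0.21  0.061]
red [ 170  329  103   71 2342] min [0.509 0.593 0.009] max [0.686 0.695 0.082] med [0.629 0.609 0.052]
black [323 130  14  14 108] min [ 0.634 -0.184  0.114] max [ 0.672 -0.149  0.153] med [ 0.65  -0.163  0.14 ]
black [ 169  134  129   93 4017] min [ 0.794 -0.208  0.016] max [0.919 0.353 0.143] med [0.856 0.075 0.053]
black [326 187  24  22 353] min [0.522 0.025 0.032] max [0.579 0.064 0.083] med [0.55  0.054 0.069]
black [211 222  16  39 309] min [0.791 0.312 0.015] max [0.796 0.36  0.111] med [0.794 0.336 0.066]
yellowbrass [ 271   67   63   37 1203] min [ 0.774 -0.547  0.168] max [ 0.929 -0.282  0.176] med [ 0.851 -0.408  0.172]
yellowbrass [ 349 
[... 1396 characters left out ...]
yellowbrass [ 438   62  130   83 5766] min [ 0.761 -0.553  0.031] max [ 0.93  -0.279  0.174] med [ 0.835 -0.401  0.169]
yellowbrass [ 111   89   85   67 3004] min [0.753 0.465 0.028] max [0.917 0.662 0.115] med [0.83  0.547 0.109]
yellowbrass [ 539  153   73   69 2529] min [ 0.53  -0.699  0.01 ] max [ 0.707 -0.56   0.082] med [ 0.623 -0.639  0.051]
yellowbrass [410 178  11  53 306] min [ 0.504 -0.174  0.13 ] max [ 0.635 -0.144  0.141] med [ 0.568 -0.159  0.136]
yellowbrass [365 190  10  35 283] min [ 0.534 -0.067  0.014] max [ 0.629 -0.044  0.029] med [ 0.578 -0.054  0.023]
yellowbrass [ 528  219  112   78 4637] min [ 0.332 -0.695  0.027] max [ 0.506 -0.498  0.154] med [ 0.412 -0.577  0.149]
```

```bash
python3 - <<'E'
from h import *
a=load("side0")["pixels"][60:320,200:420,::-1]; b=load("top0")["pixels"][120:300,140:480,::-1]
cv2.imwrite("pics/sa.png",cv2.resize(a,None,fx=2.3,fy=2.3,interpolation=cv2.INTER_CUBIC))
cv2.imwrite("pics/tb.png",cv2.resize(b,None,fx=2.3,fy=2.3,interpolation=cv2.INTER_CUBIC))
E
```

```text
(no output)
```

View pics/sa.png

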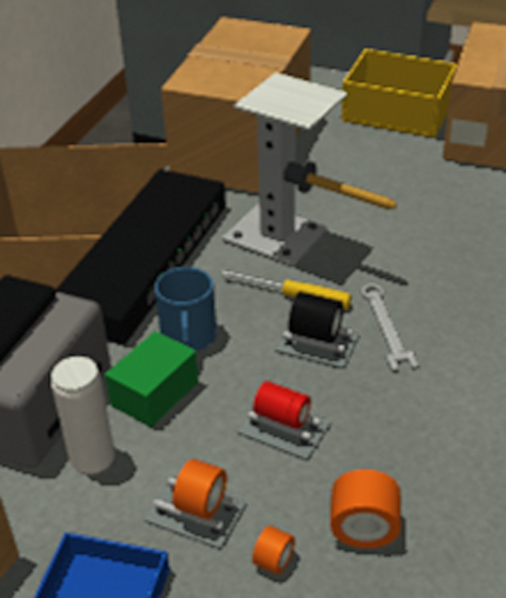

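View pics/tb.png

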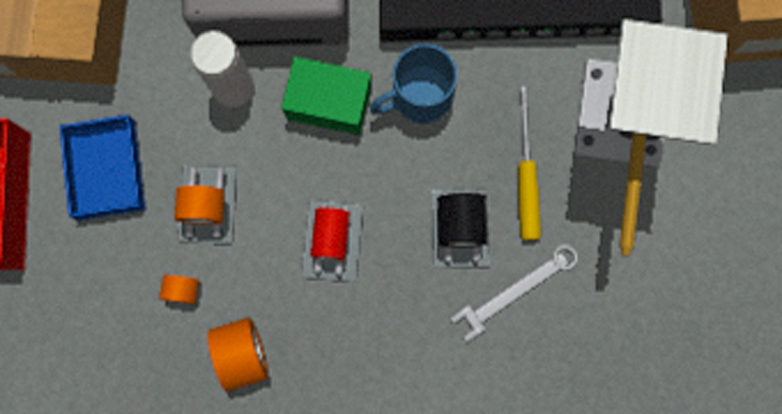

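```bash
cat > fit.py <<'E'
from h import *
from scipy.optimize import least_squares
def seg(d,lo,hi,col):
    w=cloud(d);hsv=cv2.cvtColor(d["pixels"],cv2.COLOR_RGB2HSV);H,S,V=[hsv[...,i].astype(int) for i in range(3)]
    m={'orange':(H>4)&(H<17)&(S>150),'red':((H<5)|(H>174))&(S>150),'black':(V<60),'brass':(H>12)&(H<32)&(S>110)}[col]
    m&=np.all((w>lo)&(w<hi),-1)
    return w[m]
def fitcyl(p,r,z=None,y0=None,ang0=0.):
    c=p.mean(0)
    # axis: y = y0 + tan(a)(x-cx), z = z0 + s (x-cx)
    def f(q):
        y0,a,z0=q
        ax=np.array([np.cos(a),np.sin(a),0]);o=np.array([c[0],y0,z0])
        v=p-o; return np.linalg.norm(v-np.outer(v@ax,ax),axis=1)-r
    s=least_squares(f,[c[1],ang0,(z or c[2]-r)],loss='soft_l1',f_scale=.002)
    y0,a,z0=s.x;ax=np.array([np.cos(a),np.sin(a),0]);o=np.array([c[0],y0,z0])
    t=(p-o)@ax; lo,hi=np.percentile(t,[1,99])
    return o+ax*(lo+hi)/2,np.degrees(a),hi-lo,np.sqrt(np.mean(s.fun**2))
E
python3 - <<'E'
from fit import *
S=[('wide','black',[.49,0.,.035],[.62,.09,.09],.03),('narrow','orange',[.53,.31,.035],[.63,.41,.09],.03),('cap','red',[.49,.16,.03],[.6,.24,.08],.022),('axle','brass',[.48,-.2,.115],[.65,-.12,.15],.008)]
for nm,col,lo,hi,r in S:
    P=[]
    for n in("side","top"):
        p=seg(load(n+"0"),lo,hi,col);P.append(p)
        c,a,L,e=fitcyl(p,r);print(nm,n,len(p),np.round(c,4),'yaw',round(a,2),'len',round(L,4),'rms',round(e,4))
    c,a,L,e=fitcyl(np.vstack(P),r);print(nm,'both',np.round(c,4),'yaw',round(a,2),'len',round(L,4),round(e,4))
E
```

```text
wide side 356 [0.5512 0.0323 0.0513] yaw 0.5 len 0.0589 rms 0.0032
wide top 454 [0.553  0.0308 0.05  ] yaw 0.17 len 0.0593 rms 0.0024
wide both [0.5521 0.0317 0.0505] yaw 0.26 len 0.0604 0.0029
narrow side 356 [0.5774 0.3566 0.0513] yaw -3.92 len 0.0395 rms 0.0024
narrow top 293 [0.5798 0.3548 0.0502] yaw -3.39 len 0.0391 rms 0.0021
narrow both [0.5787 0.356  0.0509] yaw -4.04 len 0.0409 0.0024
cap side 303 [0.5385 0.1955 0.0445] yaw -7.15 len 0.0582 rms 0.0021
cap top 310 [0.5406 0.1945 0.0432] yaw -6.28 len 0.0577 rms 0.002
cap both [0.5394 0.1952 0.0438] yaw -6.87 len 0.0599 0.0021
axle side 171 [ 0.5687 -0.1544  0.1314] yaw -3.54 len 0.1374 rms 0.003
axle top 308 [ 0.569  -0.1603  0.13  ] yaw -10.35 len 0.1378 rms 0.0018
axle both [ 0.5682 -0.1597  0.1304] yaw -10.21 len 0.1379 0.0021
```

```bash
cat >> fit.py <<'E'
def midline(d,lo,hi,col,z):
    """silhouette rows -> mid pixels -> plane z"""
    w=cloud(d);K=d["camera_matrix"]
    hsv=cv2.cvtColor(d["pixels"],cv2.COLOR_RGB2HSV);H,S,V=[hsv[...,i].astype(int) for i in range(3)]
    m={'orange':(H>4)&(H<17)&(S>150),'red':((H<5)|(H>174))&(S>150),'black':(V<60),'brass':(H>8)&(H<34)&(S>80)}[col]
    m&=np.all((w>lo)&(w<hi),-1)
    v,u=np.nonzero(m); pts=np.c_[u,v].astype(np.float32)
    dr=np.c_[(u-K[0,2])/K[0,0],(v-K[1,2])/K[1,1],np.ones(len(u))]@R.from_rotvec(d["attitude"]).as_matrix().T
    t=(z-d["eye"][2])/dr[:,2]; return d["eye"]+dr*t[:,None],m
E
python3 - <<'E'
from fit import *
for n in("side","top"):
    d=load(n+"0")
    p,m=midline(d,[.47,-.2,.10],[.65,-.11,.16],'brass',.13)
    q=p[:,:2]; vx,vy,x0,y0=cv2.fitLine(q.astype(np.float32),cv2.DIST_HUBER,0,.001,.001).ravel()
    t=(q-[x0,y0])@[vx,vy]; 
    if vx<0: vx,vy,t=-vx,-vy,-t
    a,b=np.percentile(t,[.5,99.5])
    print(n,len(q),'yaw',np.degrees(np.arctan2(vy,vx)),'tip',x0+a*vx,y0+a*vy,'stop',x0+b*vx,y0+b*vy,b-a)
    # guard plate top edges
    w=cloud(d); m=(abs(w[...,2]-.25)<.012)&(w[...,0]>.5)&(w[...,0]<.85)&(abs(w[...,1]+.2)<.15)
    pp=w[m][:,:2].astype(np.float32); r=cv2.minAreaRect(pp*1000); print('plate',len(pp),r,np.median(w[m][:,2]))
E
```

```text
side 181 yaw -10.525267 tip 0.4987609154557934 -0.14743000145351248 stop 0.6420569009962702 -0.1740537071525489 0.14574828152319874
plate 689 ((665.1484375, -176.3052978515625), (118.88221740722656, 123.3106460571289), 80.47832489013672) 0.25336865652856777
top 317 yaw -10.249719 tip 0.4999060028583616 -0.1475004043750734 stop 0.6383825731809958 -0.17254034540945545 0.14072227669718113
plate 2228 ((666.3500366210938, -177.3422088623047), (110.6376724243164, 121.98857879638672), 80.25503540039062) 0.25181079380324134
```

```bash
cat > mv.py <<'E'
from h import *
from cell import status
GD=.019
TIP=np.array([.4993,-.1475,.130]); YA=np.radians(-10.1); AX=np.array([np.cos(YA),np.sin(YA),0]); STOP=TIP+.142*AX
def ori(yaw,lean=30.,flip=1):
    h=np.array([np.cos(yaw),np.sin(yaw),0]);l=np.radians(lean)
    x=np.sin(l)*h-np.cos(l)*np.array([0,0,1.]); z=flip*np.array([-h[1],h[0],0.]); y=np.cross(z,x)
    return np.c_[x,y,z]
def state():
    s=status.observe();M=R.from_rotvec(s["ee_rot"]).as_matrix();p=np.array(s["position"]);return s,p,M
def plan(grasp,yawdeg,lean=30.,flip=1):
    """fractions from measured pose to put grasp point at 'grasp'"""
    s,p,M=state();T=ori(np.radians(yawdeg),lean,flip)
    tcp=np.array(grasp)+GD*T[:,0]
    sh=M.T@(tcp-p)/.8; rv=R.from_matrix(M.T@T).as_rotvec()/np.radians(60)
    print('grasp now',np.round(p+(-GD)*M[:,0],4),'dist',round(np.linalg.norm(tcp-p),3),'shift',np.round(sh,4),'turn',np.round(rv,4),'rows>=',round(max(np.linalg.norm(tcp-p)/.0417,np.linalg.norm(rv)*60/7.16),1))
def info():
    s,p,M=state(); g=p-GD*M[:,0]
    print('t',round(s['clock'],2),'grasp',np.round(g,4),'axle frame',np.round([(g-STOP)@AX,(g-STOP)@np.array([-AX[1],AX[0],0]),g[2]-.13],4),'F',np.round(s['force'],1),'w',round(s['width']*92,1),'lean',round(float(np.degrees(np.arccos(-M[2,0]))),2),'hyaw',round(float(np.degrees(np.arctan2(M[1,0],M[0,0]))),2),'jawz',round(M[2,2],3),'q',np.round(s['joints'],2))
E
python3 - <<'E'
from mv import *
s,p,M=state();print(np.round(M,2));info()
for f in(1,-1):
    plan([.552-.05,.0315,.25],0.2,30,f)
E
```

```text
[[-0.    0.96  0.27]
 [ 0.    0.27 -0.96]
 [-1.   -0.   -0.  ]]
t 0.1 grasp [ 0.17  -0.601  0.245] axle frame [-0.3867 -0.5042  0.115 ] F [ 0.5  0.3 -0. ] w 92.3 lean 0.08 hyaw 111.25 jawz -0.001 q [ 1.19  0.44  0.03  1.57 -0.01  1.13 -0.08]
grasp now [ 0.17  -0.601  0.245] dist 0.719 shift [-0.0086  0.626  -0.6446] turn [-2.6538 -0.7116 -0.0993] rows>= 23.0
grasp now [ 0.17  -0.601  0.245] dist 0.719 shift [-0.0086  0.626  -0.6446] turn [ 0.2536 -0.0694  0.4972] rows>= 17.2
```

Request:
step_arm(
  rows=[
    [-1, -0.0086, 0.626, -0.6446, 0.2536, -0.0694, 0.4972],
    [-1, -0.0086, 0.626, -0.6446, 0.2536, -0.0694, 0.4972],
    [-1, -0.0086, 0.626, -0.6446, 0.2536, -0.0694, 0.4972],
    [-1, -0.0086, 0.626, -0.6446, 0.2536, -0.0694, 0.4972],
    [-1, -0.0086, 0.626, -0.6446, 0.2536, -0.0694, 0.4972],
    [-1, -0.0086, 0.626, -0.6446, 0.2536, -0.0694, 0.4972],
    [-1, -0.0086, 0.626, -0.6446, 0.2536, -0.0694, 0.4972],
    [-1, -0.0086, 0.626, -0.6446, 0.2536, -0.0694, 0.4972],
    [-1, -0.0086, 0.626, -0.6446, 0.2536, -0.0694, 0.4972],
    [-1, -0.0086, 0.626, -0.6446, 0.2536, -0.0694, 0.4972],
    [-1, -0.0086, 0.626, -0.6446, 0.2536, -0.0694, 0.4972],
    [-1, -0.0086, 0.626, -0.6446, 0.2536, -0.0694, 0.4972],
  ],
  newtons=40,
)

```text
clock: 1.1
position: [0.408, -0.1595, 0.2316]
ee_rot: [1.409, 0.816, -0.813]
force: [0.7, -0.8, -0.7]
width: 0.999
```

```bash
python3 - <<'E'
from mv import *
info()
plan([.552-.07,.0315,.20],0.2,30,-1)
E
```

```text
t 1.1 grasp [ 0.3985 -0.1595  0.248 ] axle frame [-0.2392 -0.0295  0.118 ] F [ 0.7 -0.8 -0.7] w 91.9 lean 30.06 hyaw -0.01 jawz 0.002 q [ 1.03 -0.08 -0.55  2.34 -0.63  0.47 -0.58]
grasp now [ 0.3985 -0.1595  0.248 ] dist 0.214 shift [ 0.1043  0.0612 -0.2386] turn [ 0.0007  0.0018 -0.0011] rows>= 5.1
```

```bash
python3 - <<'E'
from mv import *
plan([.552-.05,.0315,.1366],0.2,30,-1)
plan([.552,.0315,.05],0.2,30,-1)
E
```

```text
grasp now [ 0.3985 -0.1595  0.248 ] dist 0.244 shift [ 0.1854  0.0431 -0.2387] turn [ 0.0007  0.0018 -0.0011] rows>= 5.9
grasp now [ 0.3985 -0.1595  0.248 ] dist 0.315 shift [ 0.3104  0.043  -0.2387] turn [ 0.0007  0.0018 -0.0011] rows>= 7.6
```

Request:
step_arm(
  rows=[
    [-1, 0.08, 0.03, -0.2387, 0.001, 0.002, -0.001],
    [-1, 0.08, 0.03, -0.2387, 0.001, 0.002, -0.001],
    [-1, 0.08, 0.03, -0.2387, 0.001, 0.002, -0.001],
    [-1, 0.08, 0.03, -0.2387, 0.001, 0.002, -0.001],
    [-1, 0.08, 0.03, -0.2387, 0.001, 0.002, -0.001],
    [-1, 0.1854, 0.043, -0.2387, 0.001, 0.002, -0.001],
    [-1, 0.1854, 0.043, -0.2387, 0.001, 0.002, -0.001],
    [-1, 0.1854, 0.043, -0.2387, 0.001, 0.002, -0.001],
    [-1, 0.1854, 0.043, -0.2387, 0.001, 0.002, -0.001],
  ],
)

```text
clock: 1.85
position: [0.4569, -0.0321, 0.1743]
ee_rot: [1.403, 0.809, -0.838]
force: [0.2, -0.8, -0.0]
width: 1.004
```

```bash
python3 - <<'E'
from mv import *
info()
plan([.552,.0315,.05],0.2,30,-1)
E
```

```text
t 1.85 grasp [ 0.4476 -0.0317  0.1909] axle frame [-0.2132  0.1049  0.0609] F [ 0.2 -0.8 -0. ] w 92.4 lean 29.35 hyaw -2.15 jawz 0.014 q [ 0.7   0.07 -0.81  2.41  0.57  0.21 -2.2 ]
grasp now [ 0.4476 -0.0317  0.1909] dist 0.187 shift [ 0.2159  0.0274 -0.0836] turn [-0.0067  0.0192  0.0111] rows>= 4.5
```

Request:
step_arm(
  rows=[
    [-1, 0.09, 0.0274, -0.0836, -0.007, 0.019, 0.011],
    [-1, 0.09, 0.0274, -0.0836, -0.007, 0.019, 0.011],
    [-1, 0.09, 0.0274, -0.0836, -0.007, 0.019, 0.011],
    [-1, 0.09, 0.0274, -0.0836, -0.007, 0.019, 0.011],
    [-1, 0.09, 0.0274, -0.0836, -0.007, 0.019, 0.011],
    [-1, 0.09, 0.0274, -0.0836, -0.007, 0.019, 0.011],
    [-1, 0.09, 0.0274, -0.0836, -0.007, 0.019, 0.011],
  ],
)

```text
clock: 2.43
position: [0.5028, 0.0168, 0.1393]
ee_rot: [1.41, 0.831, -0.828]
force: [-0.5, -0.5, 0.4]
width: 1.0
```

```bash
python3 - <<'E'
from mv import *
info()
plan([.552,.0315,.05],0.2,30,-1)
E
```

```text
t 2.43 grasp [0.4936 0.0168 0.1559] axle frame [-0.1764  0.1607  0.0259] F [-0.5 -0.5  0.4] w 92.0 lean 28.99 hyaw 0.4 jawz -0.004 q [-0.19  0.16 -0.02  2.41  0.94  0.13 -2.7 ]
grasp now [0.4936 0.0168 0.1559] dist 0.122 shift [ 1.512e-01  1.000e-04 -1.790e-02] turn [-0.0044 -0.0016  0.0169] rows>= 2.9
```

```bash
cat > fk.py <<'E'
import numpy as np, itertools
from scipy.spatial.transform import Rotation as R
from scipy.optimize import least_squares
from cell import status
s=status.observe()
D=[([1.1924,0.4353,0.0249,1.5741,-0.0116,1.134,-0.0751],[.17,-.6009,.2259],[1.0046,1.3285,-1.0032])]
E
python3 - <<'E'
from fk import *
np.set_printoptions(suppress=True,precision=4)
print(s["joints"],s["position"],s["ee_rot"])
E
```

```text
[-0.1939  0.1586 -0.0217  2.4105  0.9413  0.1281 -2.697 ] [0.5028 0.0168 0.1393] [ 1.4101  0.8311 -0.8276]
```

```bash
cat > fk.py <<'E'
import numpy as np, itertools
from scipy.spatial.transform import Rotation as R
from scipy.optimize import least_squares
D=[([1.1924,0.4353,0.0249,1.5741,-0.0116,1.134,-0.0751],[.17,-.6009,.2259],[1.0046,1.3285,-1.0032]),
([1.03,-.08,-.55,2.34,-.63,.47,-.58],[.408,-.1595,.2316],[1.409,.816,-.813]),
([.7,.07,-.81,2.41,.57,.21,-2.2],[.4569,-.0321,.1743],[1.403,.809,-.838]),
([-.1939,.1586,-.0217,2.4105,.9413,.1281,-2.697],[.5028,.0168,.1393],[1.4101,.8311,-.8276])]
AXS='zyzyzyz'
def chain(q,sg,off):
    M=np.eye(3);p=np.zeros(3)
    for i in range(7):
        M=M@R.from_euler(AXS[i],sg[i]*q[i]).as_matrix(); p=p+M@off[i]
    return p,M
E
python3 - <<'E'
from fk import *
best=[]
for sg in itertools.product([1,-1],repeat=7):
  for b0 in (0,np.pi/2,np.pi,-np.pi/2):
    Ts=[]
    for q,p,rv in D:
        _,M=chain(q,sg,np.zeros((7,3))); Ts.append((R.from_euler('z',b0).as_matrix()@M).T@R.from_rotvec(rv).as_matrix())
    rr=R.from_matrix(Ts);m=rr.mean();e=(m.inv()*rr).magnitude().max();best.append((e,sg,b0,np.round(m.as_matrix(),2).tolist()))
best.sort(key=lambda t:t[0])
for b in best[:6]:print(b)
E
```

```text
(np.float64(0.005113689525099637), (-1, 1, -1, 1, -1, 1, -1), 0, [[-0.0, -0.0, -1.0], [0.0, 1.0, -0.0], [1.0, -0.0, -0.0]])
(np.float64(0.005113689525099665), (-1, -1, -1, -1, -1, -1, -1), 3.141592653589793, [[0.0, 0.0, 1.0], [-0.0, -1.0, 0.0], [1.0, -0.0, -0.0]])
(np.float64(0.4143042620948803), (1, 1, 1, 1, 1, 1, 1), 0, [[0.01, -0.14, 0.99], [-0.0, -0.99, -0.14], [1.0, -0.0, -0.01]])
(np.float64(0.4143042620948803), (1, -1, 1, -1, 1, -1, 1), 3.141592653589793, [[-0.01, 0.14, -0.99], [0.0, 0.99, 0.14], [1.0, -0.0, -0.01]])
(np.float64(0.4291203540735969), (1, -1, 1, 1, 1, 1, 1), 1.5707963267948966, [[0.56, 0.83, 0.07], [0.43, -0.36, 0.83], [0.71, -0.43, -0.55]])
(np.float64(0.4291203540735979), (1, 1, 1, -1, 1, -1, 1), -1.5707963267948966, [[-0.56, -0.83, -0.07], [-0.43, 0.36, -0.83], [0.71, -0.43, -0.55]])
```

```bash
cat >> fk.py <<'E'
SG=(-1,1,-1,1,-1,1,-1); TT=np.array([[0,0,-1],[0,1,0],[1,0,0.]])
names=[(0,0),(0,2),(2,0),(2,2),(4,0),(4,2),(6,2),(5,0)]
def rows(q):
    out=[]
    for (j,k) in names:
        off=np.zeros((7,3));off[j,k]=1;out.append(chain(q,SG,off)[0])
    return np.array(out).T
def solve(idx):
    A=np.vstack([rows(q)[:,idx] for q,_,_ in D]);b=np.concatenate([p for _,p,_ in D])
    x,*_=np.linalg.lstsq(A,b,rcond=None);return x,A@x-b
E
python3 - <<'E'
from fk import *
np.set_printoptions(suppress=True,precision=4)
for idx in([1,3,5,6],[1,2,3,4,5,6],list(range(7)),list(range(8))):
    x,r=solve(idx);print(idx,x,abs(r).max())
E
```

```text
[1, 3, 5, 6] [0.2161 0.5865 0.4181 0.3464] 0.05178728612654107
[1, 2, 3, 4, 5, 6] [0.3018 0.077  0.4485 0.057  0.4398 0.2265] 0.052327561925621185
[0, 1, 2, 3, 4, 5, 6] [0.0612 0.2991 0.0213 0.454  0.0462 0.4137 0.2646] 0.05181618109322439
[0, 1, 2, 3, 4, 5, 6, 7] [ 0.0452  0.1713  0.1629  0.4332 -0.0138  0.3722  0.1268  0.0956] 0.04985189782297203
```

```bash
python3 - <<'E'
from fk import *
import fk
np.set_printoptions(suppress=True,precision=4)
fk.names=[(0,2),(2,2),(4,2),(6,2)]
base=[0,1,2,3]
ext=[(0,0),(0,1),(1,0),(1,1),(2,0),(2,1),(3,0),(3,1),(4,0),(4,1),(5,0),(5,1),(6,0),(6,1)]
res=[]
for n in (1,2,3):
  for c in itertools.combinations(ext,n):
    fk.names=[(0,2),(2,2),(4,2),(6,2)]+list(c)
    x,r=solve(list(range(4+n)));res.append((abs(r).max(),n,c,x))
  res.sort(key=lambda t:t[0])
  for t in res[:8]:print(t)
E
```

```text
(np.float64(0.0075252022661001505), 1, ((0, 1),), array([ 0.3025,  0.5405,  0.435 ,  0.38  , -0.0549]))
(np.float64(0.0075252022661001505), 1, ((1, 1),), array([ 0.3025,  0.5405,  0.435 ,  0.38  , -0.0549]))
(np.float64(0.010697983759939633), 1, ((2, 1),), array([ 0.2173,  0.5905,  0.414 ,  0.355 , -0.05  ]))
(np.float64(0.010697983759939633), 1, ((3, 1),), array([ 0.2173,  0.5905,  0.414 ,  0.355 , -0.05  ]))
(np.float64(0.03278920456852112), 1, ((4, 1),), array([ 0.2498,  0.5303,  0.4377,  0.3127, -0.0452]))
(np.float64(0.03278920456852112), 1, ((5, 1),), array([ 0.2498,  0.5303,  0.4377,  0.3127, -0.0452]))
(np.float64(0.04899496711318824), 1, ((6, 0),), array([ 0.2622,  0.5541,  0.3867,  0.3861, -0.046 ]))
(np.float64(0.052038934121036204), 1, ((6, 1),), array([ 0.2956,  0.6165,  0.4089,  0.4515, -0.0541]))
(np.float64(0.0015364171598318266), 2, ((0, 1), (2, 1)), array([ 0.267 ,  0.5614,  0.4262,  0.3698, -0.032 , -0.0219]))
(np.float64(0.0015364171598318266), 2, ((0, 1), (3, 1)), array([ 0.267 ,  0.5614,  0.4262,  0.3698, -0.032 , -0.0219]))
(np.float64(0.0015364171598318266), 2
[... 1078 characters left out ...]
207, -0.0014]))
(np.float64(0.0013239612585968508), 3, ((0, 1), (3, 1), (5, 1)), array([ 0.2681,  0.5595,  0.4269,  0.3685, -0.032 , -0.0207, -0.0014]))
(np.float64(0.0013239612585968508), 3, ((1, 1), (2, 1), (4, 1)), array([ 0.2681,  0.5595,  0.4269,  0.3685, -0.032 , -0.0207, -0.0014]))
(np.float64(0.0013239612585968508), 3, ((1, 1), (2, 1), (5, 1)), array([ 0.2681,  0.5595,  0.4269,  0.3685, -0.032 , -0.0207, -0.0014]))
(np.float64(0.0013239612585968508), 3, ((1, 1), (3, 1), (4, 1)), array([ 0.2681,  0.5595,  0.4269,  0.3685, -0.032 , -0.0207, -0.0014]))
(np.float64(0.0013239612585968508), 3, ((1, 1), (3, 1), (5, 1)), array([ 0.2681,  0.5595,  0.4269,  0.3685, -0.032 , -0.0207, -0.0014]))
```

```bash
cat >> fk.py <<'E'
OFF=np.zeros((7,3));OFF[0]=[0,-.032,.267];OFF[2]=[0,-.0219,.5614];OFF[4,2]=.4262;OFF[6,2]=.3698
LO=np.array([-2.62,-.44,-1.27,.08,-1.32,.12,-2.74]);HI=np.array([2.62,2.09,1.32,2.57,4.46,2,2.74])
def fk(q):
    p,M=chain(q,SG,OFF);return p,M@TT
def ik(tcp,T,q0,bias=None,w=.02):
    if bias is None: bias=q0
    def f(q):
        p,M=fk(q);return np.r_[(p-tcp)*20,R.from_matrix(M.T@T).as_rotvec()*5,w*(q-bias)]
    s=least_squares(f,np.clip(q0,LO+.01,HI-.01),bounds=(LO,HI));p,M=fk(s.x)
    return s.x,np.linalg.norm(p-tcp),R.from_matrix(M.T@T).magnitude()
E
python3 - <<'E'
from fk import *
from mv import ori,STOP,AX,GD
np.set_printoptions(suppress=True,precision=2)
rng=np.random.default_rng(0)
tg={'pick wide':([.552,.0315,.05],.2),'lift wide':([.5,.0315,.16],.2),'pre wide':(STOP-.20*AX,-10.1),'home wide':(STOP-.03*AX,-10.1),'pick nar':([.5787,.3555,.05],-3.8),'pre nar':(STOP-.19*AX,-10.1),'home cap':(STOP-.13*AX,-10.1),'pre cap':(STOP-.2*AX,-10.1),'pick cap':([.5395,.195,.043],-6.7)}
mid=(LO+HI)/2
for k,(g,y) in tg.items():
  for lean in(30,38):
   for fl in(-1,1):
    T=ori(np.radians(y),lean,fl);tcp=np.array(g)+GD*T[:,0];best=None
    for t in range(15):
        q0=rng.uniform(LO,HI); 
        q,e,a=ik(tcp,T,q0,bias=mid,w=.003)
        if e<.004 and a<.02:
            m=min(np.min(q-LO),np.min(HI-q))
            if best is None or m>best[0]:best=(m,q)
    print(k,lean,fl,None if best is None else (round(best[0],2),best[1]))
E
```

```text
pick wide 30 -1 (np.float64(0.13), array([-0.33,  0.49,  0.13,  2.4 ,  2.95,  0.25,  1.55]))
pick wide 30 1 (np.float64(0.22), array([ 0.33,  0.58, -0.72,  2.35,  1.99,  0.52, -0.54]))
pick wide 38 -1 (np.float64(0.07), array([-0.31,  0.54,  0.07,  2.5 ,  2.92,  0.55,  1.55]))
pick wide 38 1 (np.float64(0.12), array([ 0.42,  0.69, -0.88,  2.45,  2.24,  0.8 , -0.76]))
lift wide 30 -1 (np.float64(0.0), array([-1.07,  0.23,  0.98,  2.45, -1.25,  0.12, -0.51]))
lift wide 30 1 (np.float64(0.09), array([ 0.05,  0.18, -0.35,  2.39,  1.21,  0.21,  0.15]))
lift wide 38 -1 (np.float64(0.04), array([-0.48,  0.17,  0.21,  2.53,  2.53,  0.24,  1.93]))
lift wide 38 1 (np.float64(0.08), array([ 0.25,  0.22, -0.62,  2.49,  2.07,  0.36, -0.73]))
pre wide 30 -1 (np.float64(0.0), array([ 0.61,  0.21, -0.48,  2.49,  2.13,  0.12,  2.6 ]))
pre wide 30 1 (np.float64(0.03), array([ 0.71,  0.23, -0.59,  2.48,  1.99,  0.15, -0.4 ]))
pre wide 38 -1 (np.float64(0.0), array([ 1.22,  0.48, -1.27,  2.57,  2.13,  0.56,  2.65]))
pre wide 38 1 (np.float64(0.0), array([ 1.22,  0.48, -1.27,  2.57,  2.13,  0.56, -0.49])
[... 1468 characters left out ...]
t64(0.0), array([ 0.61,  0.21, -0.48,  2.49,  2.13,  0.12,  2.6 ]))
pre cap 30 1 (np.float64(0.03), array([ 0.71,  0.23, -0.59,  2.48,  1.99,  0.15, -0.4 ]))
pre cap 38 -1 (np.float64(0.0), array([ 1.22,  0.48, -1.27,  2.57,  2.13,  0.56,  2.65]))
pre cap 38 1 (np.float64(0.0), array([ 1.22,  0.48, -1.27,  2.57,  2.13,  0.56, -0.49]))
pick cap 30 -1 (np.float64(0.0), array([-1.18,  0.66,  0.72,  2.32,  3.66,  0.12,  0.27]))
pick cap 30 1 (np.float64(0.32), array([-0.2 ,  0.6 , -0.6 ,  2.25,  1.66,  0.68, -0.73]))
pick cap 38 -1 (np.float64(0.2), array([-0.8 ,  0.58,  0.09,  2.37,  2.11,  0.51,  1.79]))
pick cap 38 1 (np.float64(0.24), array([-0.2 ,  0.68, -0.7 ,  2.33,  1.87,  0.92, -0.98]))
```

```bash
cat > sim.py <<'E'
from fk import *
from mv import ori,STOP,AX,GD,TIP
VM=np.array([2.22,2.22,3.01,3.01,3.14,3.14,3.14])*.7
def jac(q):
    p,M=fk(q);J=np.zeros((6,7))
    for i in range(7):
        d=np.zeros(7);d[i]=1e-5;p2,M2=fk(q+d);J[:3,i]=(p2-p)/1e-5;J[3:,i]=R.from_matrix(M2@M.T).as_rotvec()/1e-5
    return J,p,M
def drive(q,tcp,T,rows,lam=.05,k0=0,qn=None,sub=5):
    q=q.copy();hist=[]
    for r in range(rows):
        # interpolated sub target
        for s in range(sub):
            J,p,M=jac(q);e=np.r_[tcp-p,R.from_matrix(T@M.T).as_rotvec()]
            f=min(1,.0417/sub/max(1e-9,np.linalg.norm(e[:3])),np.radians(7.16)/sub/max(1e-9,np.linalg.norm(e[3:])))
            dq=J.T@np.linalg.solve(J@J.T+lam**2*np.eye(6),e*f)
            if qn is not None:
                N=np.eye(7)-np.linalg.pinv(J)@J;dq+=N@(k0*(qn-q))
            dq*=min(1,np.min(VM/12/sub/np.maximum(1e-9,abs(dq))))
            q=np.clip(q+dq,LO,HI)
    return q
E
python3 - <<'E'
from sim import *
np.set_printoptions(suppress=True,precision=2)
q0=np.array(D[0][0])
T=ori(np.radians(.2),30,-1);tcp=np.array([.502,.0315,.25])+GD*T[:,0]
for lam in(.001,.02,.05,.1):
    q=drive(q0,tcp,T,12,lam);print(lam,q,fk(q)[0])
for k in (.02,.1):
    q=drive(q0,tcp,T,12,.02,k,(LO+HI)/2);print('mid',k,q,fk(q)[0])
    q=drive(q0,tcp,T,12,.02,k,q0);print('home',k,q,fk(q)[0])
print('actual',D[1][0],D[1][1])
E
```

```text
0.001 [ 0.76 -0.03 -0.36  2.23 -0.28  0.63 -0.88] [ 0.4  -0.16  0.23]
0.02 [ 0.76 -0.03 -0.36  2.23 -0.29  0.63 -0.87] [ 0.4  -0.16  0.23]
0.05 [ 0.78 -0.03 -0.35  2.22 -0.3   0.64 -0.84] [ 0.4  -0.17  0.23]
0.1 [ 0.82 -0.02 -0.31  2.2  -0.32  0.69 -0.74] [ 0.39 -0.19  0.24]
mid 0.02 [ 0.49 -0.04 -0.1   2.25 -0.27  0.63 -0.89] [ 0.4  -0.16  0.23]
home 0.02 [ 0.78 -0.03 -0.38  2.23 -0.29  0.63 -0.87] [ 0.4  -0.16  0.23]
mid 0.1 [ 0.23 -0.06  0.15  2.26 -0.25  0.62 -0.92] [ 0.4  -0.16  0.23]
home 0.1 [ 0.82 -0.03 -0.41  2.23 -0.29  0.63 -0.87] [ 0.4  -0.16  0.23]
actual [1.03, -0.08, -0.55, 2.34, -0.63, 0.47, -0.58] [0.408, -0.1595, 0.2316]
```

Request:
step_arm(
  rows=[
    [-1, -0.03, 0, 0, -0.12, 0, 0],
    [-1, -0.03, 0, 0, -0.24, 0, 0],
    [-1, -0.03, 0, 0, -0.36, 0, 0],
    [-1, -0.03, 0, 0, -0.48, 0, 0],
    [-1, -0.03, 0, 0, -0.6, 0, 0],
    [-1, -0.03, 0, 0, -0.72, 0, 0],
    [-1, -0.03, 0, 0, -0.84, 0, 0],
    [-1, -0.03, 0, 0, -1, 0, 0],
    [-1, -0.03, 0, 0, -1, 0, 0],
  ],
)

```text
clock: 3.18
position: [0.4911, 0.0169, 0.1605]
ee_rot: [0.47, 1.041, -0.272]
force: [0.8, -0.5, 0.9]
width: 1.0
```

```bash
python3 - <<'E'
from mv import *
info()
E
```

```text
t 3.18 grasp [0.4819 0.0168 0.1772] axle frame [-0.1879  0.1588  0.0472] F [ 0.8 -0.5  0.9] w 92.0 lean 29.0 hyaw 0.51 jawz 0.419 q [ 0.14  0.12 -0.39  2.38  0.8   0.21 -1.5 ]
```

Request:
step_arm(
  rows=[
    [-1, 0, 0, 0, -0.12, 0, 0],
    [-1, 0, 0, 0, -0.24, 0, 0],
    [-1, 0, 0, 0, -0.36, 0, 0],
    [-1, 0, 0, 0, -0.48, 0, 0],
    [-1, 0, 0, 0, -0.6, 0, 0],
    [-1, 0, 0, 0, -0.72, 0, 0],
    [-1, 0, 0, 0, -0.84, 0, 0],
    [-1, 0, 0, 0, -1, 0, 0],
    [-1, 0, 0, 0, -1, 0, 0],
  ],
)

```text
clock: 3.93
position: [0.4911, 0.0168, 0.1605]
ee_rot: [-0.476, 1.038, 0.286]
force: [-0.3, 0.0, -0.8]
width: 1.002
```

```bash
python3 - <<'E'
from mv import *
info()
a=np.radians(35)
plan([.552-.1*np.sin(a),.0315,.05+.1*np.cos(a)],0.2,35,1)
E
```

```text
t 3.93 grasp [0.4819 0.0167 0.1771] axle frame [-0.1879  0.1586  0.0471] F [-0.3  0.  -0.8] w 92.2 lean 28.99 hyaw 0.49 jawz 0.42 q [ 0.32  0.14 -0.58  2.37  0.88  0.24 -0.53]
grasp now [0.4819 0.0167 0.1771] dist 0.049 shift [ 0.0571  0.0212 -0.0003] turn [-0.9961 -0.0501 -0.0921] rows>= 8.4
```

Request:
step_arm(
  rows=[
    [-1, 0, 0.01, 0, -0.12, -0.006, -0.01],
    [-1, 0, 0.02, 0, -0.24, -0.012, -0.02],
    [-1, 0, 0.02, 0, -0.36, -0.018, -0.03],
    [-1, 0, 0.02, 0, -0.48, -0.024, -0.045],
    [-1, 0.01, 0.021, 0, -0.6, -0.03, -0.055],
    [-1, 0.02, 0.021, 0, -0.72, -0.036, -0.065],
    [-1, 0.03, 0.021, 0, -0.84, -0.042, -0.075],
    [-1, 0.05, 0.021, 0, -0.996, -0.05, -0.092],
    [-1, 0.057, 0.021, 0, -0.996, -0.05, -0.092],
    [-1, 0.057, 0.021, 0, -0.996, -0.05, -0.092],
    [-1, 0.057, 0.021, 0, -0.996, -0.05, -0.092],
  ],
)

```text
clock: 4.85
position: [0.5056, 0.0316, 0.1162]
ee_rot: [-1.431, 0.751, 0.747]
force: [-0.2, 0.3, -0.5]
width: 0.999
```

```bash
python3 - <<'E'
from mv import *
info()
plan([.552,.0315,.05],0.2,35,1)
plan([.552,.0315,.05],0.2,32,1)
E
```

```text
t 4.85 grasp [0.4947 0.0316 0.1318] axle frame [-0.1779  0.1755  0.0018] F [-0.2  0.3 -0.5] w 91.9 lean 34.91 hyaw 0.13 jawz 0.005 q [ 0.22  0.28 -0.58  2.48  2.07  0.37 -0.73]
grasp now [0.4947 0.0316 0.1318] dist 0.1 shift [ 0.1248 -0.0002 -0.0002] turn [-0.0093 -0.0007 -0.0015] rows>= 2.4
grasp now [0.4947 0.0316 0.1318] dist 0.1 shift [ 0.1248  0.001  -0.0002] turn [-0.0094 -0.0004  0.0485] rows>= 2.4
```

Request:
step_arm(
  rows=[
    [-1, 0.04, 0, 0, -0.009, 0, 0],
    [-1, 0.08, 0, 0, -0.009, 0, 0],
    [-1, 0.11, 0, 0, -0.009, 0, 0],
    [-1, 0.125, 0, 0, -0.009, 0, 0],
    [-1, 0.125, 0, 0, -0.009, 0, 0],
    [-1, 0.125, 0, 0, -0.009, 0, 0],
  ],
)

```text
clock: 5.35
position: [0.5631, 0.0317, 0.0348]
ee_rot: [-1.44, 0.748, 0.752]
force: [-0.6, 0.6, -0.5]
width: 1.002
```

```bash
python3 - <<'E'
from mv import *
info()
grab("1")
E
```

```text
t 5.35 grasp [0.5522 0.0317 0.0504] axle frame [-0.1213  0.1857 -0.0796] F [-0.6  0.6 -0.5] w 92.2 lean 34.94 hyaw 0.1 jawz -0.001 q [ 0.24  0.58 -0.62  2.41  2.29  0.59 -0.85]
```

View pics/side1.png

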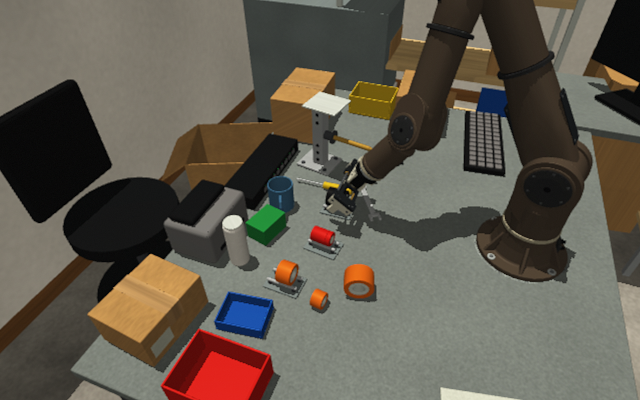

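The side view has the gripper straddling the black roller at (345,195), with the bystanders undisturbed. I'll close it.

Request:
step_arm(
  rows=[
    [1, 0, 0, 0, 0, 0, 0],
    [1, 0, 0, 0, 0, 0, 0],
    [1, 0, 0, 0, 0, 0, 0],
    [1, 0, 0, 0, 0, 0, 0],
    [1, 0, 0, 0, 0, 0, 0],
    [1, 0, 0, 0, 0, 0, 0],
  ],
  newtons=40,
)

```text
clock: 5.95
position: [0.5636, 0.0331, 0.0353]
ee_rot: [-1.442, 0.744, 0.753]
force: [-1.1, 2.7, 3.4]
width: 0.654
```

```bash
python3 - <<'E'
from mv import *
info()
plan([.53,.0315,.17],0.2,35,1)
plan([.49,.0315,.17],0.2,35,1)
E
```

```text
t 5.95 grasp [0.5527 0.033  0.0509] axle frame [-0.1211  0.1871 -0.0791] F [-1.1  2.7  3.4] w 60.2 lean 35.05 hyaw 0.33 jawz -0.001 q [ 0.24  0.58 -0.62  2.41  2.29  0.59 -0.85]
grasp now [0.5527 0.033  0.0509] dist 0.121 shift [-0.1382 -0.0622 -0.0018] turn [0.003  0.0013 0.0008] rows>= 2.9
grasp now [0.5527 0.033  0.0509] dist 0.135 shift [-0.167  -0.0213 -0.0015] turn [0.003  0.0013 0.0008] rows>= 3.2
```

Request:
step_arm(
  rows=[
    [1, -0.04, -0.02, 0, 0, 0, 0],
    [1, -0.08, -0.04, 0, 0, 0, 0],
    [1, -0.12, -0.04, 0, 0, 0, 0],
    [1, -0.15, -0.03, 0, 0, 0, 0],
    [1, -0.167, -0.021, 0, 0, 0, 0],
    [1, -0.167, -0.021, 0, 0, 0, 0],
    [1, -0.167, -0.021, 0, 0, 0, 0],
  ],
)

```text
clock: 6.53
position: [0.5002, 0.0317, 0.1544]
ee_rot: [-1.443, 0.745, 0.751]
force: [0.1, 1.1, -2.7]
width: 0.65
```

```bash
python3 - <<'E'
from mv import *
info()
plan(STOP-.195*AX+[0,0,0.02],-10.1,35,1)
plan(STOP-.195*AX,-10.1,35,1)
from sim import *
q=np.array(status.observe()['joints']);print(fk(q)[0],status.observe()['position'])
np.set_printoptions(suppress=True,precision=2)
for l in(30,33,35):
    T=ori(YA,l,1)
    for x in(-.2,-.17,-.14,-.1,-.06,-.03):
        print(l,x,ik(STOP+x*AX+GD*T[:,0],T,q,w=.02))
E
```

```text
t 6.53 grasp [0.4893 0.0317 0.17  ] axle frame [-0.1833  0.1746  0.04  ] F [ 0.1  1.1 -2.7] w 59.8 lean 35.08 hyaw 0.11 jawz -0.002 q [ 0.09  0.15 -0.42  2.46  1.78  0.24 -0.44]
grasp now [0.4893 0.0317 0.17  ] dist 0.178 shift [-0.0102  0.0588 -0.2144] turn [0.1429 0.0977 0.0014] rows>= 4.3
grasp now [0.4893 0.0317 0.17  ] dist 0.181 shift [ 0.0102  0.0732 -0.2144] turn [0.1429 0.0977 0.0014] rows>= 4.3
[0.50155154 0.03051673 0.15433835] [0.5001942  0.03167666 0.15440529]
30 -0.2 (array([ 0.63,  0.22, -0.5 ,  2.49,  2.11,  0.12, -0.52]), np.float64(9.14581956823923e-06), 9.755858027038749e-05)
30 -0.17 (array([ 0.58,  0.25, -0.45,  2.43,  1.92,  0.12, -0.33]), np.float64(5.606304123551064e-06), 5.520748793307292e-05)
30 -0.14 (array([ 0.54,  0.29, -0.42,  2.37,  1.71,  0.12, -0.11]), np.float64(1.4311541147922192e-05), 0.00012543486969150483)
30 -0.1 (array([ 0.49,  0.33, -0.36,  2.29,  1.42,  0.12,  0.18]), np.float64(2.6394297398610257e-05), 0.0002492970324318816)
30 -0.06 (array([ 0.61,  0.4 , -0.53,  2.19,  1.27,  0.21,  0.35]), np.float64(1.861132976392768e-05), 0.0001838766342
[... 948 characters left out ...]
, -0.82]), np.float64(8.268248132478587e-06), 0.00010320492320152691)
35 -0.17 (array([ 0.8 ,  0.3 , -0.71,  2.49,  2.35,  0.28, -0.74]), np.float64(7.3882403121925835e-06), 9.259490321032562e-05)
35 -0.14 (array([ 0.73,  0.33, -0.65,  2.43,  2.28,  0.26, -0.67]), np.float64(6.772475469351526e-06), 8.282473921721963e-05)
35 -0.1 (array([ 0.65,  0.36, -0.56,  2.35,  2.19,  0.23, -0.58]), np.float64(5.908900188027709e-06), 6.943400995645653e-05)
35 -0.06 (array([ 0.55,  0.39, -0.46,  2.26,  2.1 ,  0.19, -0.48]), np.float64(4.722130553760259e-06), 5.326339689696762e-05)
35 -0.03 (array([ 0.48,  0.42, -0.37,  2.2 ,  2.02,  0.16, -0.4 ]), np.float64(3.4049901077625467e-06), 3.644747333349974e-05)
```

Request:
step_arm(
  rows=[
    [1, -0.02, 0.02, -0.04, 0.03, 0.02, 0],
    [1, -0.02, 0.03, -0.08, 0.06, 0.04, 0],
    [1, -0.01, 0.05, -0.12, 0.09, 0.06, 0.001],
    [1, 0, 0.06, -0.16, 0.12, 0.08, 0.001],
    [1, 0.005, 0.07, -0.19, 0.14, 0.097, 0.001],
    [1, 0.01, 0.073, -0.2144, 0.143, 0.0977, 0.0014],
    [1, 0.0102, 0.0732, -0.2144, 0.143, 0.0977, 0.0014],
    [1, 0.0102, 0.0732, -0.2144, 0.143, 0.0977, 0.0014],
    [1, 0.0102, 0.0732, -0.2144, 0.143, 0.0977, 0.0014],
    [1, 0.0102, 0.0732, -0.2144, 0.143, 0.0977, 0.0014],
  ],
)

```text
clock: 7.37
position: [0.4586, -0.139, 0.1138]
ee_rot: [-1.352, 0.863, 0.615]
force: [-0.6, 0.6, -2.2]
width: 0.651
```

```bash
python3 - <<'E'
from mv import *
info()
plan(STOP-.195*AX,-10.1,35,1)
o=grab("2")
im=[cv2.resize(o['side']["pixels"][100:200,290:440,::-1],None,fx=5,fy=5,interpolation=cv2.INTER_CUBIC),cv2.resize(o['top']["pixels"][170:270,370:490,::-1],None,fx=6,fy=6,interpolation=cv2.INTER_CUBIC)]
cv2.imwrite("pics/s2.png",im[0]);cv2.imwrite("pics/t2.png",im[1])
from fit import *
for n in o:
    d=o[n];c=STOP-.195*AX
    p=seg(d,[.39,-.18,.115],[.49,-.09,.17],'black');print(n,len(p))
    w=cloud(d)
E
```

```text
t 7.37 grasp [ 0.4479 -0.1371  0.1294] axle frame [-0.1944  0.0012 -0.0006] F [-0.6  0.6 -2.2] w 59.9 lean 34.93 hyaw -9.93 jawz 0.001 q [ 0.7   0.25 -0.58  2.54  2.61  0.26 -1.  ]
grasp now [ 0.4479 -0.1371  0.1294] dist 0.002 shift [-0.001   0.0001 -0.0016] turn [ 0.0005  0.0016 -0.0012] rows>= 0.0
side 54
top 357
```

View pics/s2.png

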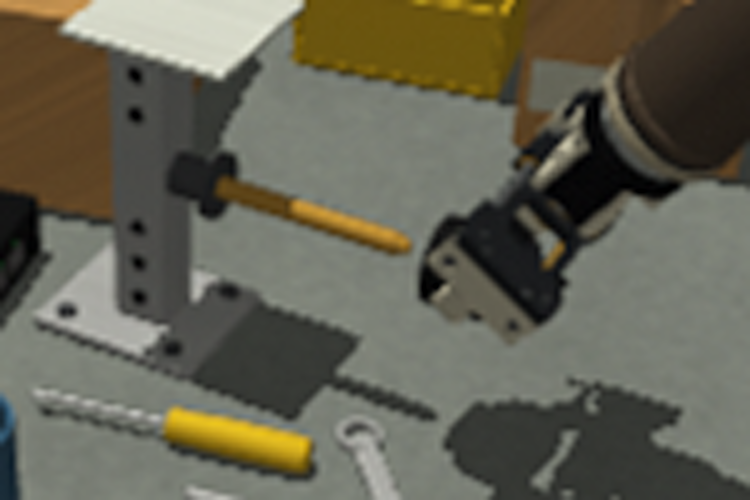

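View pics/t2.png

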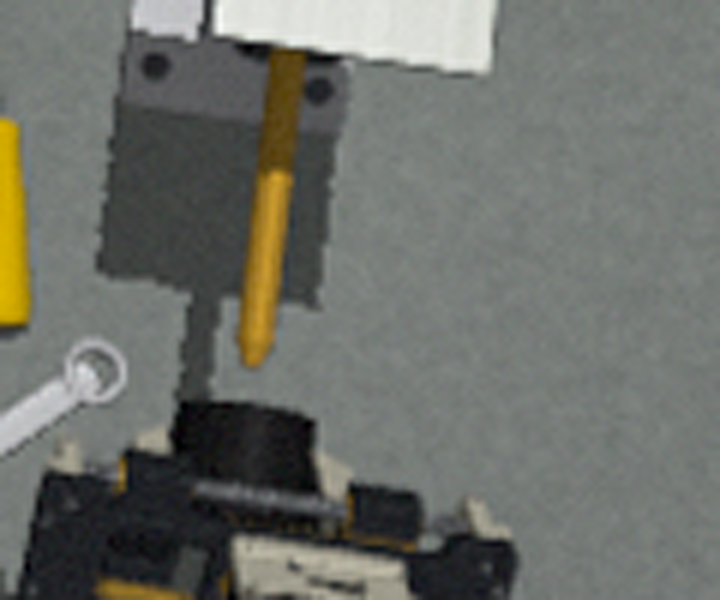

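Request:
step_arm(
  rows=[
    [1, 0.008, -0.011, -0.0016, 0, 0.001, -0.001],
    [1, 0.017, -0.025, -0.0016, 0, 0.001, -0.001],
    [1, 0.023, -0.033, -0.0016, 0, 0.001, -0.001],
    [1, 0.029, -0.042, -0.0016, 0, 0.001, -0.001],
    [1, 0.035, -0.0508, -0.0016, 0, 0.001, -0.001],
    [1, 0.041, -0.0594, -0.0016, 0, 0.001, -0.001],
    [1, 0.047, -0.068, -0.0016, 0, 0.001, -0.001],
    [1, 0.0523, -0.076, -0.0016, 0, 0.001, -0.001],
    [1, 0.0523, -0.076, -0.0016, 0, 0.001, -0.001],
  ],
)

```text
clock: 8.22
position: [0.5326, -0.1545, 0.115]
ee_rot: [-1.353, 0.863, 0.61]
force: [1.0, -0.5, -1.9]
width: 0.652
```

```bash
python3 - <<'E'
from mv import *
info()
plan(STOP-.034*AX,-10.1,35,1)
E
```

```text
t 8.22 grasp [ 0.5218 -0.1526  0.1305] axle frame [-0.1189 -0.0011  0.0005] F [ 1.  -0.5 -1.9] w 60.0 lean 35.1 hyaw -10.19 jawz -0.001 q [ 0.54  0.32 -0.41  2.39  2.49  0.2  -0.88]
grasp now [ 0.5218 -0.1526  0.1305] dist 0.085 shift [ 0.0616 -0.0864  0.0014] turn [-0.0004 -0.0009  0.0017] rows>= 2.0
```

Request:
step_arm(
  rows=[
    [1, 0.01, -0.014, 0.0007, 0, 0, 0],
    [1, 0.02, -0.028, 0.0014, 0, 0, 0.001],
    [1, 0.03, -0.042, 0.0014, 0, -0.001, 0.0015],
    [1, 0.04, -0.056, 0.0014, 0, -0.001, 0.0015],
    [1, 0.05, -0.07, 0.0014, 0, -0.001, 0.0015],
    [1, 0.055, -0.0772, 0.0014, 0, -0.001, 0.0015],
    [1, 0.0585, -0.082, 0.0014, 0, -0.001, 0.0015],
    [1, 0.0616, -0.0864, 0.0014, 0, -0.001, 0.0015],
    [1, 0.0616, -0.0864, 0.0014, 0, -0.001, 0.0015],
  ],
)

```text
clock: 8.97
position: [0.6148, -0.1682, 0.1137]
ee_rot: [-1.351, 0.864, 0.613]
force: [0.5, -0.2, -2.7]
width: 0.651
```

```bash
python3 - <<'E'
from mv import *
info()
plan(STOP-.030*AX,-10.1,35,1)
E
```

```text
t 8.97 grasp [ 0.6041 -0.1663  0.1293] axle frame [-0.0355 -0.0001 -0.0007] F [ 0.5 -0.2 -2.7] w 59.9 lean 34.92 hyaw -10.09 jawz 0.0 q [ 0.39  0.4  -0.26  2.22  2.26  0.12 -0.66]
grasp now [ 0.6041 -0.1663  0.1293] dist 0.006 shift [ 0.0032 -0.0062  0.0001] turn [-0.0005  0.0001 -0.0013] rows>= 0.1
```

Request:
step_arm(
  rows=[
    [1, 0.0015, -0.0025, 0, 0, 0, 0],
    [1, 0.0025, -0.004, 0, 0, 0, 0],
    [1, 0.0032, -0.0055, 0, 0, 0, 0],
    [1, 0.0039, -0.0066, 0, 0, 0, 0],
    [1, 0.0045, -0.0075, 0, 0, 0, 0],
    [1, 0.0045, -0.0075, 0, 0, 0, 0],
  ],
)

```text
clock: 9.47
position: [0.6175, -0.1686, 0.1123]
ee_rot: [-1.349, 0.867, 0.618]
force: [-17.2, 2.8, 4.9]
width: 0.651
```

```bash
python3 - <<'E'
from mv import *
info()
plan(STOP-.030*AX,-10.1,35,1)
o=grab("3")
im=[cv2.resize(o['side']["pixels"][90:190,270:420,::-1],None,fx=5,fy=5,interpolation=cv2.INTER_CUBIC),cv2.resize(o['top']["pixels"][140:240,370:490,::-1],None,fx=6,fy=6,interpolation=cv2.INTER_CUBIC)]
cv2.imwrite("pics/s3.png",im[0]);cv2.imwrite("pics/t3.png",im[1])
E
```

```text
t 9.47 grasp [ 0.6069 -0.1667  0.128 ] axle frame [-0.0327 -0.0001 -0.002 ] F [-17.2   2.8   4.9] w 59.8 lean 34.61 hyaw -10.01 jawz 0.001 q [ 0.4   0.41 -0.27  2.21  2.18  0.12 -0.57]
grasp now [ 0.6069 -0.1667  0.128 ] dist 0.004 shift [-0.0001 -0.0044  0.0001] turn [-0.0005  0.0009 -0.0065] rows>= 0.1
```

View pics/s3.png

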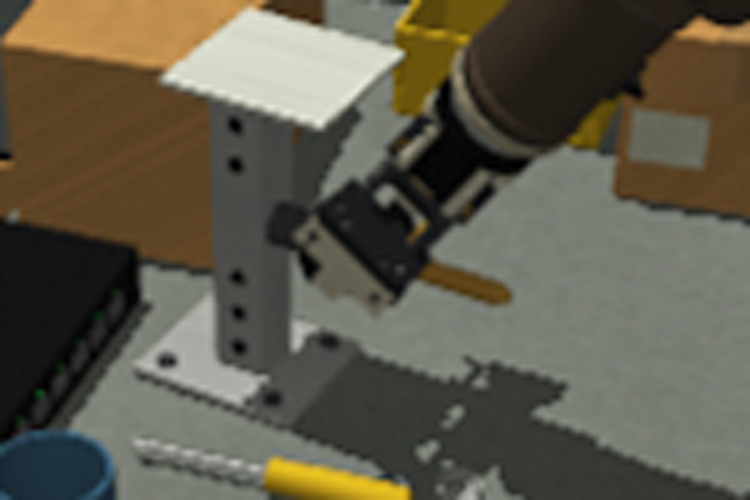

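Request:
step_arm(
  rows=[
    [-1, 0, 0, 0, 0, 0, 0],
    [-1, 0, 0, 0, 0, 0, 0],
    [-1, 0, 0, 0, 0, 0, 0],
    [-1, 0, 0, 0, 0, 0, 0],
    [-1, -0.01, 0, 0, 0, 0, 0],
    [-1, -0.03, 0, 0, 0, 0, 0],
    [-1, -0.07, 0, 0, 0, 0, 0],
    [-1, -0.11, 0, 0, 0, 0, 0],
    [-1, -0.15, 0, 0, 0, 0, 0],
    [-1, -0.15, 0, 0, 0, 0, 0],
  ],
)

```text
clock: 10.4
position: [0.5807, -0.1681, 0.1781]
ee_rot: [-1.353, 0.868, 0.601]
force: [0.3, -0.5, 0.3]
width: 0.999
```

```bash
cat >> fit.py <<'E'
def axf(p):
    from mv import STOP,AX
    return np.array([(p-STOP)@AX,(p-STOP)@np.array([-AX[1],AX[0],0]),p[2]-.13])
E
python3 - <<'E'
from mv import *
from fit import *
info()
o=grab("4")
im=[cv2.resize(o['side']["pixels"][90:190,270:420,::-1],None,fx=5,fy=5,interpolation=cv2.INTER_CUBIC),cv2.resize(o['top']["pixels"][140:240,370:490,::-1],None,fx=6,fy=6,interpolation=cv2.INTER_CUBIC)]
cv2.imwrite("pics/s4.png",im[0]);cv2.imwrite("pics/t4.png",im[1])
E
```

```text
t 10.4 grasp [ 0.5699 -0.166   0.1936] axle frame [-0.0693 -0.0059  0.0636] F [ 0.3 -0.5  0.3] w 91.9 lean 35.24 hyaw -10.98 jawz -0.004 q [ 0.65  0.27 -0.53  2.22  1.13  0.16  0.48]
```

View pics/s4.png

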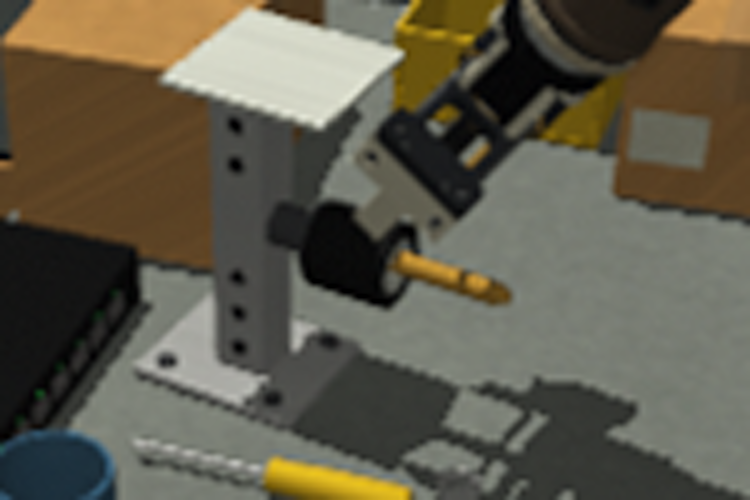

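View pics/t4.png

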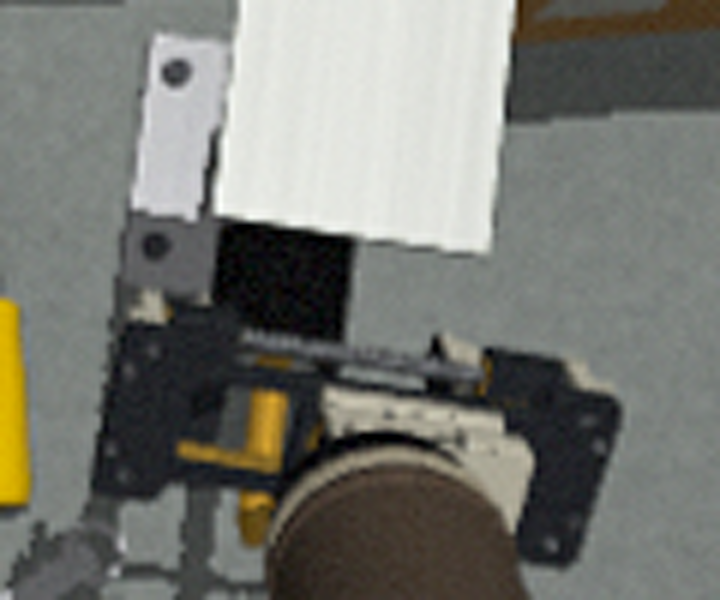

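Request:
step_arm(
  rows=[
    [-1, -0.04, 0, 0, 0, 0, 0],
    [-1, -0.08, 0.01, 0, 0, 0, 0],
    [-1, -0.12, 0.03, 0, 0, 0, 0],
    [-1, -0.12, 0.06, 0, 0, 0, 0],
    [-1, -0.12, 0.07, 0, 0, 0, 0],
  ],
)

```text
clock: 10.92
position: [0.4998, -0.1542, 0.2266]
ee_rot: [-1.35, 0.864, 0.598]
force: [0.0, 0.6, 0.4]
width: 1.005
```

```bash
python3 - <<'E'
from mv import *
info()
a=np.radians(35)
plan([.5787-.1*np.sin(a),.356,.05+.1*np.cos(a)+.05],-3.9,35,1)
plan([.5787-.1*np.sin(a),.356,.05+.1*np.cos(a)],-3.9,35,1)
E
```

```text
t 10.92 grasp [ 0.489  -0.1521  0.242 ] axle frame [-0.1513 -0.0064  0.112 ] F [0.  0.6 0.4] w 92.5 lean 35.46 hyaw -10.69 jawz -0.0 q [ 1.3   0.12 -1.12  2.29  0.48  0.2   1.15]
grasp now [ 0.489  -0.1521  0.242 ] dist 0.514 shift [0.0158 0.1073 0.6333] turn [-0.0922 -0.0653  0.0077] rows>= 12.3
grasp now [ 0.489  -0.1521  0.242 ] dist 0.522 shift [0.0668 0.1436 0.6333] turn [-0.0922 -0.0653  0.0077] rows>= 12.5
```

Request:
step_arm(
  rows=[
    [-1, 0.016, 0.107, 0.633, -0.092, -0.065, 0.008],
    [-1, 0.016, 0.107, 0.633, -0.092, -0.065, 0.008],
    [-1, 0.016, 0.107, 0.633, -0.092, -0.065, 0.008],
    [-1, 0.016, 0.107, 0.633, -0.092, -0.065, 0.008],
    [-1, 0.016, 0.107, 0.633, -0.092, -0.065, 0.008],
    [-1, 0.016, 0.107, 0.633, -0.092, -0.065, 0.008],
    [-1, 0.016, 0.107, 0.633, -0.092, -0.065, 0.008],
    [-1, 0.016, 0.107, 0.633, -0.092, -0.065, 0.008],
  ],
)

```text
clock: 11.58
position: [0.5097, 0.0285, 0.1982]
ee_rot: [-1.403, 0.799, 0.698]
force: [0.4, -0.1, -0.8]
width: 0.996
```

```bash
python3 - <<'E'
from mv import *
info()
a=np.radians(35)
plan([.5787-.1*np.sin(a),.356,.05+.1*np.cos(a)],-3.9,35,1)
E
```

```text
t 11.58 grasp [0.4989 0.0293 0.2138] axle frame [-0.1734  0.174   0.0838] F [ 0.4 -0.1 -0.8] w 91.7 lean 34.72 hyaw -4.03 jawz -0.0 q [ 0.48  0.11 -0.83  2.35  1.16  0.33  0.13]
grasp now [0.4989 0.0293 0.2138] dist 0.338 shift [0.0837 0.0587 0.4094] turn [-0.0016 -0.0013 -0.0046] rows>= 8.1
```

Request:
step_arm(
  rows=[
    [-1, 0.03, 0.04, 0.4094, -0.002, -0.001, -0.005],
    [-1, 0.03, 0.04, 0.4094, -0.002, -0.001, -0.005],
    [-1, 0.03, 0.04, 0.4094, -0.002, -0.001, -0.005],
    [-1, 0.03, 0.04, 0.4094, -0.002, -0.001, -0.005],
    [-1, 0.03, 0.04, 0.4094, -0.002, -0.001, -0.005],
    [-1, 0.03, 0.04, 0.4094, -0.002, -0.001, -0.005],
    [-1, 0.03, 0.04, 0.4094, -0.002, -0.001, -0.005],
    [-1, 0.084, 0.0587, 0.4094, -0.002, -0.001, -0.005],
    [-1, 0.084, 0.0587, 0.4094, -0.002, -0.001, -0.005],
    [-1, 0.084, 0.0587, 0.4094, -0.002, -0.001, -0.005],
    [-1, 0.084, 0.0587, 0.4094, -0.002, -0.001, -0.005],
  ],
)

```text
clock: 12.5
position: [0.5305, 0.3564, 0.1145]
ee_rot: [-1.406, 0.793, 0.701]
force: [0.5, -0.1, 0.4]
width: 1.0
```

```bash
python3 - <<'E'
from mv import *
info()
plan([.5787,.356,.05],-3.9,35,1)
o=grab("5")
from fit import *
P=[]
for n in o:
    p=seg(o[n],[.53,.31,.035],[.63,.41,.09],'orange');print(n,len(p))
    # black on axle
    p=seg(o[n],[.56,-.22,.13],[.66,-.12,.17],'black');c,a,L,e=fitcyl(p,.03);print('black',len(p),np.round(axf(c),4),a,L)
E
```

```text
t 12.5 grasp [0.5196 0.3571 0.1301] axle frame [-2.105e-01  5.004e-01  1.000e-04] F [ 0.5 -0.1  0.4] w 92.0 lean 34.86 hyaw -3.68 jawz 0.001 q [-0.33  0.62 -0.88  2.04  1.41  1.01 -0.58]
grasp now [0.5196 0.3571 0.1301] dist 0.1 shift [ 0.1243 -0.0034  0.0033] turn [ 0.0022  0.0021 -0.0024] rows>= 2.4
side 299
black 263 [-0.0254 -0.0013 -0.0035] -17.968902818238053 0.08183287419406518
top 293
black 464 [-0.0336 -0.0006 -0.0046] -10.253188924216518 0.05681536461828671
```

View pics/side5.png

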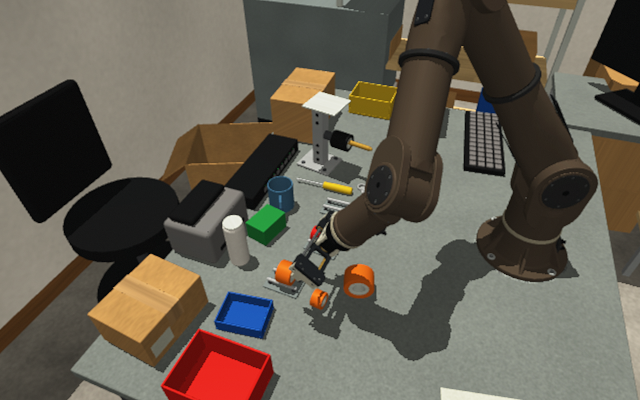

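Request:
step_arm(
  rows=[
    [-1, 0.04, -0.003, 0.003, 0.002, 0.002, -0.002],
    [-1, 0.08, -0.003, 0.003, 0.002, 0.002, -0.002],
    [-1, 0.11, -0.003, 0.003, 0.002, 0.002, -0.002],
    [-1, 0.1245, -0.003, 0.003, 0.002, 0.002, -0.002],
    [-1, 0.1245, -0.003, 0.003, 0.002, 0.002, -0.002],
    [-1, 0.1245, -0.003, 0.003, 0.002, 0.002, -0.002],
    [1, 0.1245, -0.003, 0.003, 0.002, 0.002, -0.002],
    [1, 0.1245, -0.003, 0.003, 0.002, 0.002, -0.002],
    [1, 0.1245, -0.003, 0.003, 0.002, 0.002, -0.002],
    [1, 0.1245, -0.003, 0.003, 0.002, 0.002, -0.002],
    [1, 0.1245, -0.003, 0.003, 0.002, 0.002, -0.002],
    [1, 0.1245, -0.003, 0.003, 0.002, 0.002, -0.002],
  ],
  newtons=40,
)

```text
clock: 13.6
position: [0.5893, 0.3557, 0.0365]
ee_rot: [-1.405, 0.792, 0.698]
force: [1.0, 4.7, 3.1]
width: 0.651
```

```bash
python3 - <<'E'
from mv import *
info()
plan([.52,.35,.18],-3.9,35,1)
E
```

```text
t 13.6 grasp [0.5784 0.3564 0.0521] axle frame [-0.1525  0.5099 -0.0779] F [1.  4.7 3.1] w 59.9 lean 35.01 hyaw -3.69 jawz 0.002 q [-0.33  0.78 -0.78  1.99  1.6   0.98 -0.65]
grasp now [0.5784 0.3564 0.0521] dist 0.141 shift [-0.1725 -0.0325 -0.0126] turn [0.     0.0021 0.0001] rows>= 3.4
```

Request:
step_arm(
  rows=[
    [1, -0.04, -0.01, 0, 0, 0, 0],
    [1, -0.08, -0.02, -0.003, 0, 0, 0],
    [1, -0.12, -0.03, -0.006, 0, 0, 0],
    [1, -0.16, -0.033, -0.01, 0, 0.001, 0],
    [1, -0.173, -0.033, -0.013, 0, 0.002, 0],
    [1, -0.173, -0.033, -0.06, 0.01, 0.01, 0],
    [1, -0.173, -0.033, -0.11, 0.02, 0.02, 0],
    [1, -0.173, -0.033, -0.16, 0.03, 0.025, 0],
    [1, -0.173, -0.033, -0.21, 0.04, 0.03, 0],
    [1, -0.173, -0.033, -0.26, 0.05, 0.035, 0],
    [1, -0.173, -0.033, -0.31, 0.06, 0.04, 0],
    [1, -0.173, -0.033, -0.36, 0.07, 0.045, 0],
  ],
)

```text
clock: 14.6
position: [0.5108, 0.0682, 0.1635]
ee_rot: [-1.359, 0.852, 0.63]
force: [2.1, 0.4, -1.6]
width: 0.654
```

```bash
python3 - <<'E'
from mv import *
info()
plan(STOP-.19*AX+[0,0,.031],-10.1,35,1)
plan(STOP-.19*AX+[0,0,.001],-10.1,35,1)
E
```

```text
t 14.6 grasp [0.5    0.0698 0.1791] axle frame [-0.1794  0.2141  0.0491] F [ 2.1  0.4 -1.6] w 60.1 lean 34.86 hyaw -8.83 jawz 0.002 q [ 0.28  0.24 -0.86  2.37  1.42  0.55 -0.36]
grasp now [0.5    0.0698 0.1791] dist 0.215 shift [ 0.0076  0.0277 -0.2677] turn [ 0.0141  0.0121 -0.0024] rows>= 5.2
grasp now [0.5    0.0698 0.1791] dist 0.22 shift [ 0.0383  0.0491 -0.2677] turn [ 0.0141  0.0121 -0.0024] rows>= 5.3
```

Request:
step_arm(
  rows=[
    [1, -0.005, 0.02, -0.045, 0.003, 0.003, -0.001],
    [1, -0.005, 0.025, -0.09, 0.006, 0.006, -0.001],
    [1, 0, 0.03, -0.135, 0.009, 0.009, -0.002],
    [1, 0.005, 0.03, -0.18, 0.012, 0.012, -0.002],
    [1, 0.01, 0.035, -0.225, 0.014, 0.012, -0.002],
    [1, 0.025, 0.042, -0.255, 0.014, 0.012, -0.002],
    [1, 0.0383, 0.0491, -0.2677, 0.014, 0.012, -0.002],
    [1, 0.0383, 0.0491, -0.2677, 0.014, 0.012, -0.002],
    [1, 0.0383, 0.0491, -0.2677, 0.014, 0.012, -0.002],
    [1, 0.0383, 0.0491, -0.2677, 0.014, 0.012, -0.002],
  ],
)

```text
clock: 15.43
position: [0.464, -0.1379, 0.1159]
ee_rot: [-1.352, 0.861, 0.614]
force: [1.3, -0.2, -0.8]
width: 0.652
```

```bash
python3 - <<'E'
from mv import *
info()
plan(STOP-.11*AX+[0,0,.001],-10.1,35,1)
o=grab("6")
im=[cv2.resize(o['side']["pixels"][100:200,290:440,::-1],None,fx=4,fy=4,interpolation=cv2.INTER_CUBIC),cv2.resize(o['top']["pixels"][170:270,370:490,::-1],None,fx=5,fy=5,interpolation=cv2.INTER_CUBIC)]
cv2.imwrite("pics/s6.png",im[0]);cv2.imwrite("pics/t6.png",im[1])
E
```

```text
t 15.43 grasp [ 0.4532 -0.136   0.1315] axle frame [-0.1894  0.0032  0.0015] F [ 1.3 -0.2 -0.8] w 60.0 lean 34.99 hyaw -9.88 jawz 0.001 q [ 0.88  0.3  -0.8   2.52  2.34  0.3  -0.72]
grasp now [ 0.4532 -0.136   0.1315] dist 0.079 shift [ 0.0574 -0.0809 -0.0043] turn [ 0.0005  0.0021 -0.0001] rows>= 1.9
```

View pics/s6.png

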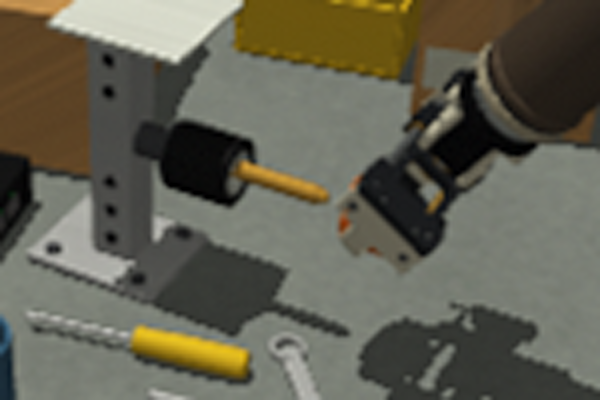

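View pics/t6.png

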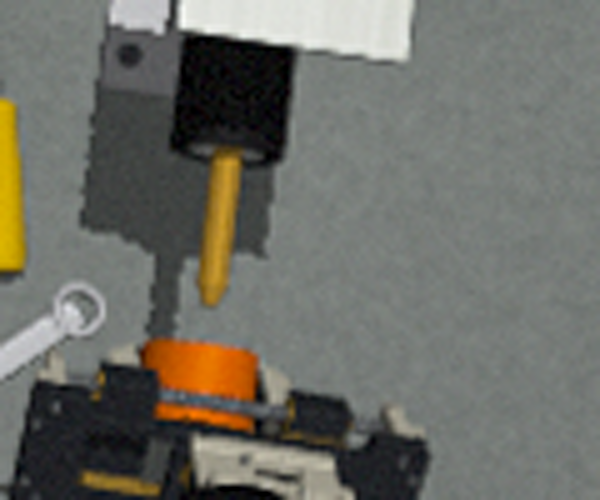

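Request:
step_arm(
  rows=[
    [1, 0, 0, -0.0043, 0, 0.002, 0],
    [1, 0.004, -0.006, -0.0043, 0, 0.002, 0],
    [1, 0.013, -0.0185, -0.0043, 0, 0.002, 0],
    [1, 0.021, -0.03, -0.0043, 0, 0.002, 0],
    [1, 0.029, -0.041, -0.0043, 0, 0.002, 0],
    [1, 0.037, -0.0523, -0.0043, 0, 0.002, 0],
    [1, 0.045, -0.0635, -0.0043, 0, 0.002, 0],
    [1, 0.053, -0.075, -0.0043, 0, 0.002, 0],
    [1, 0.0574, -0.0809, -0.0043, 0, 0.002, 0],
    [1, 0.0574, -0.0809, -0.0043, 0, 0.002, 0],
  ],
)

```text
clock: 16.37
position: [0.5436, -0.1556, 0.1164]
ee_rot: [-1.355, 0.861, 0.611]
force: [0.4, 0.1, -1.2]
width: 0.651
```

```bash
python3 - <<'E'
from mv import *
info()
plan(STOP-.087*AX+[0,0,.001],-10.1,35,1)
plan(STOP-.076*AX+[0,0,.001],-10.1,35,1)
E
```

```text
t 16.37 grasp [ 0.5328 -0.1537  0.1319] axle frame [-0.1079 -0.0002  0.0019] F [ 0.4  0.1 -1.2] w 59.9 lean 35.16 hyaw -10.15 jawz -0.001 q [ 0.69  0.36 -0.61  2.36  2.19  0.25 -0.56]
grasp now [ 0.5328 -0.1537  0.1319] dist 0.021 shift [ 0.016  -0.0207  0.0002] turn [ 0.0013 -0.0005  0.0027] rows>= 0.5
grasp now [ 0.5328 -0.1537  0.1319] dist 0.032 shift [ 0.0239 -0.0319  0.0002] turn [ 0.0013 -0.0005  0.0027] rows>= 0.8
```

Request:
step_arm(
  rows=[
    [1, 0.005, -0.007, 0, 0.001, 0, 0.001],
    [1, 0.01, -0.014, 0, 0.001, 0, 0.002],
    [1, 0.016, -0.0207, 0, 0.001, 0, 0.0027],
    [1, 0.018, -0.0235, 0, 0.001, 0, 0.0027],
    [1, 0.0195, -0.0257, 0, 0.001, 0, 0.0027],
    [1, 0.021, -0.0279, 0, 0.001, 0, 0.0027],
    [1, 0.0225, -0.03, 0, 0.001, 0, 0.0027],
    [1, 0.0225, -0.03, 0, 0.001, 0, 0.0027],
  ],
)

```text
clock: 17.03
position: [0.5676, -0.1604, 0.1125]
ee_rot: [-1.348, 0.869, 0.618]
force: [-14.4, 2.0, 3.2]
width: 0.65
```

```bash
python3 - <<'E'
from mv import *
info()
E
```

```text
t 17.03 grasp [ 0.5569 -0.1585  0.1281] axle frame [-0.0833 -0.0007 -0.0019] F [-14.4   2.    3.2] w 59.8 lean 34.56 hyaw -10.13 jawz 0.0 q [ 0.62  0.38 -0.52  2.3   2.12  0.21 -0.49]
```

Request:
step_arm(
  rows=[
    [-1, 0, 0, 0, 0, 0, 0],
    [-1, 0, 0, 0, 0, 0, 0],
    [-1, 0, 0, 0, 0, 0, 0],
    [-1, 0, 0, 0, 0, 0, 0],
    [-1, -0.01, 0, 0, 0, 0, 0],
    [-1, -0.03, 0, 0, 0, 0, 0],
    [-1, -0.06, 0, 0, 0, 0, 0],
    [-1, -0.09, 0, 0, 0, 0, 0],
    [-1, -0.12, 0, 0, 0, 0, 0],
    [-1, -0.15, 0, 0, 0, 0, 0],
    [-1, -0.15, 0, 0, 0, 0, 0],
  ],
)

```text
clock: 17.95
position: [0.5235, -0.1599, 0.1862]
ee_rot: [-1.352, 0.872, 0.6]
force: [-0.1, -0.6, 0.3]
width: 1.0
```

```bash
python3 - <<'E'
from mv import *
info()
a=np.radians(35)
plan([.5395-.1*np.sin(a),.195,.2],-6.7,35,1)
E
```

```text
t 17.95 grasp [ 0.5128 -0.1578  0.2018] axle frame [-0.1269 -0.0078  0.0718] F [-0.1 -0.6  0.3] w 92.0 lean 35.15 hyaw -11.3 jawz -0.006 q [ 0.86  0.19 -0.73  2.31  1.12  0.15  0.5 ]
grasp now [ 0.5128 -0.1578  0.2018] dist 0.355 shift [-0.0696  0.0982  0.4271] turn [-0.0525 -0.0441  0.0023] rows>= 8.5
```

Request:
step_arm(
  rows=[
    [-1, -0.04, 0.01, 0.005, 0, 0, 0],
    [-1, -0.06, 0.03, 0.04, 0, 0, 0],
    [-1, -0.07, 0.06, 0.09, -0.01, -0.01, 0],
    [-1, -0.07, 0.09, 0.14, -0.02, -0.02, 0],
    [-1, -0.07, 0.098, 0.19, -0.03, -0.03, 0.001],
    [-1, -0.07, 0.098, 0.24, -0.04, -0.035, 0.002],
    [-1, -0.07, 0.098, 0.29, -0.05, -0.04, 0.002],
    [-1, -0.07, 0.098, 0.34, -0.0525, -0.044, 0.002],
    [-1, -0.07, 0.098, 0.39, -0.0525, -0.044, 0.002],
    [-1, -0.07, 0.098, 0.427, -0.0525, -0.044, 0.002],
    [-1, -0.07, 0.098, 0.427, -0.0525, -0.044, 0.002],
    [-1, -0.07, 0.098, 0.427, -0.0525, -0.044, 0.002],
  ],
)

```text
clock: 18.95
position: [0.4929, 0.2025, 0.1848]
ee_rot: [-1.38, 0.818, 0.667]
force: [0.3, 0.9, -0.6]
width: 1.002
```

```bash
python3 - <<'E'
from mv import *
info()
a=np.radians(35)
plan([.5395-.08*np.sin(a),.195,.043+.08*np.cos(a)],-6.7,35,1)
plan([.5395,.195,.043],-6.7,35,1)
o=grab("7")
im=[cv2.resize(o['side']["pixels"][100:200,290:440,::-1],None,fx=4,fy=4,interpolation=cv2.INTER_CUBIC),cv2.resize(o['top']["pixels"][140:240,370:490,::-1],None,fx=5,fy=5,interpolation=cv2.INTER_CUBIC)]
cv2.imwrite("pics/s7.png",im[0]);cv2.imwrite("pics/t7.png",im[1])
from fit import *
for n in o:
    p=seg(o[n],[.49,.16,.03],[.6,.24,.08],'red');print(n,len(p))
    if len(p)>100:
        c,a,L,e=fitcyl(p,.022);print('cap',np.round(c,4),a,L)
    p=seg(o[n],[.52,-.22,.13],[.6,-.12,.17],'orange');c,a,L,e=fitcyl(p,.03);print('orange',len(p),np.round(axf(c),4),a,L)
    p=seg(o[n],[.56,-.22,.13],[.66,-.12,.17],'black');c,a,L,e=fitcyl(p,.03);print('black',len(p),np.round(axf(c),4),a,L, np.percentile((p-STOP)@AX,[1,99]))
    p,_=midline(o[n],[.47,-.2,.10],[.6,-.11,.145],'brass',.13);print('tip',np.round(axf(p[np.argmin(p@AX)]),4), len(p))
E
```

```text
t 18.95 grasp [0.4821 0.2036 0.2004] axle frame [-0.2205  0.3427  0.0704] F [ 0.3  0.9 -0.6] w 92.2 lean 34.92 hyaw -5.73 jawz 0.006 q [ 0.15  0.37 -1.16  2.24  1.3   0.89 -0.43]
grasp now [0.4821 0.2036 0.2004] dist 0.093 shift [ 0.103   0.0529 -0.0101] turn [ 0.0027  0.0092 -0.0015] rows>= 2.2
grasp now [0.4821 0.2036 0.2004] dist 0.168 shift [ 0.2028  0.0531 -0.0044] turn [ 0.0027  0.0092 -0.0015] rows>= 4.0
side 305
cap [0.539  0.1954 0.0443] -6.4400146629822625 0.05943782557435627
orange 174 [-0.083   0.0011 -0.0034] -13.020841741009201 0.043941640410204416
black 243 [-0.0236 -0.0023 -0.0028] -19.473009549107786 0.0794331363624696 [-0.05996896  0.01797661]
tip [-0.1448  0.0063  0.    ] 206
top 310
cap [0.5408 0.1946 0.0429] -4.955904407452729 0.057465811808430384
orange 358 [-0.0809 -0.0003 -0.0046] -12.581300330050043 0.04279926955921673
black 440 [-0.0323 -0.0005 -0.0044] -9.98959130059057 0.053739607978545226 [-0.05921805 -0.00550928]
tip [-0.1438 -0.0009 -0.    ] 214
```

View pics/s7.png

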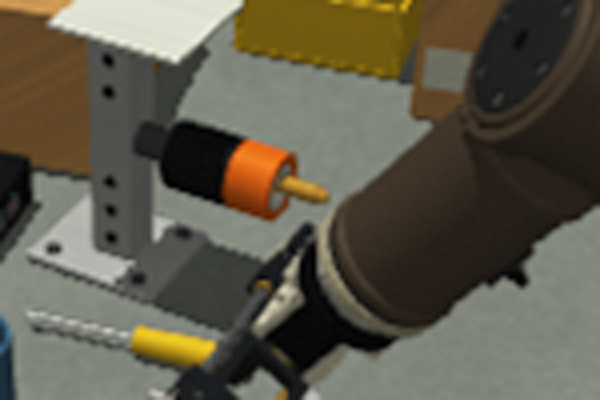

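View pics/t7.png

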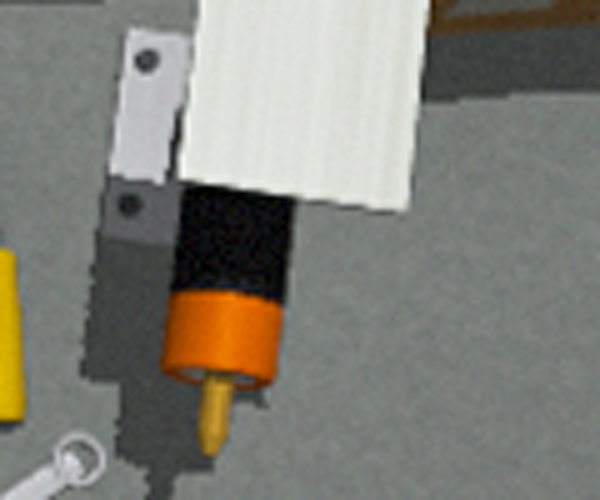

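Request:
step_arm(
  rows=[
    [-1, 0.03, 0.035, -0.01, 0.003, 0.009, -0.001],
    [-1, 0.07, 0.053, -0.01, 0.003, 0.007, -0.001],
    [-1, 0.103, 0.053, -0.009, 0.003, 0.006, -0.001],
    [-1, 0.14, 0.053, -0.007, 0.003, 0.006, -0.001],
    [-1, 0.18, 0.053, -0.005, 0.003, 0.006, -0.001],
    [-1, 0.2035, 0.053, -0.0045, 0.003, 0.006, -0.001],
    [-1, 0.2035, 0.053, -0.0045, 0.003, 0.006, -0.001],
    [-1, 0.2035, 0.053, -0.0045, 0.003, 0.006, -0.001],
    [-1, 0.2035, 0.053, -0.0045, 0.003, 0.006, -0.001],
  ],
)

```text
clock: 19.8
position: [0.5505, 0.1822, 0.0274]
ee_rot: [-1.381, 0.831, 0.652]
force: [-0.3, -0.1, 0.3]
width: 0.998
```

```bash
python3 - <<'E'
from mv import *
info()
plan([.5395,.195,.043],-6.4,35,1)
E
```

```text
t 19.8 grasp [0.5397 0.1836 0.043 ] axle frame [-0.1603  0.333  -0.087 ] F [-0.3 -0.1  0.3] w 91.8 lean 35.04 hyaw -7.37 jawz -0.003 q [-0.    0.75 -0.92  2.29  1.8   1.   -0.81]
grasp now [0.5397 0.1836 0.043 ] dist 0.012 shift [-0.0012  0.0016  0.0144] turn [-0.0081 -0.0093  0.0006] rows>= 0.3
```

Request:
step_arm(
  rows=[
    [-1, 0, 0.0008, 0.007, -0.004, -0.005, 0],
    [-1, -0.001, 0.0016, 0.0144, -0.008, -0.009, 0],
    [-1, -0.001, 0.0016, 0.0144, -0.008, -0.009, 0],
    [-1, -0.001, 0.0016, 0.0144, -0.008, -0.009, 0],
  ],
)

```text
clock: 20.13
position: [0.551, 0.1954, 0.0271]
ee_rot: [-1.385, 0.82, 0.662]
force: [0.3, 0.6, -0.6]
width: 0.999
```

```bash
python3 - <<'E'
from mv import *
info()
plan([.5395,.195,.043],-6.4,35,1)
E
```

```text
t 20.13 grasp [0.5401 0.1966 0.0426] axle frame [-0.1622  0.3459 -0.0874] F [ 0.3  0.6 -0.6] w 91.9 lean 35.08 hyaw -6.27 jawz 0.001 q [-0.02  0.76 -0.92  2.28  1.8   1.01 -0.81]
grasp now [0.5401 0.1966 0.0426] dist 0.002 shift [-0.0007  0.0002 -0.0021] turn [0.0004 0.0012 0.0014] rows>= 0.0
```

Request:
step_arm(
  rows=[
    [1, 0, 0, -0.001, 0, 0, 0],
    [1, 0, 0, -0.001, 0, 0, 0],
    [1, 0, 0, -0.001, 0, 0, 0],
    [1, 0, 0, -0.001, 0, 0, 0],
    [1, 0, 0, -0.001, 0, 0, 0],
    [1, 0, 0, -0.001, 0, 0, 0],
    [1, 0, 0, -0.001, 0, 0, 0],
    [1, 0, 0, -0.001, 0, 0, 0],
  ],
  newtons=30,
)

```text
clock: 20.8
position: [0.551, 0.1949, 0.0265]
ee_rot: [-1.384, 0.82, 0.664]
force: [1.7, 2.3, -0.1]
width: 0.473
```

```bash
python3 - <<'E'
from mv import *
info()
plan([.50,.19,.18],-6.4,35,1)
E
```

```text
t 20.8 grasp [0.5402 0.196  0.042 ] axle frame [-0.162   0.3454 -0.088 ] F [ 1.7  2.3 -0.1] w 43.5 lean 35.04 hyaw -6.19 jawz 0.002 q [-0.02  0.76 -0.92  2.28  1.81  1.   -0.81]
grasp now [0.5402 0.196  0.042 ] dist 0.144 shift [-0.1694 -0.0588 -0.0128] turn [0.0003 0.002  0.0007] rows>= 3.4
```

Request:
step_arm(
  rows=[
    [1, -0.04, -0.015, -0.003, 0, 0, 0],
    [1, -0.08, -0.03, -0.006, 0, 0, 0],
    [1, -0.12, -0.04, -0.01, 0, 0.001, 0],
    [1, -0.16, -0.05, -0.013, 0, 0.002, 0],
    [1, -0.17, -0.0588, -0.05, 0.005, 0.005, 0],
    [1, -0.17, -0.055, -0.1, 0.015, 0.01, 0],
    [1, -0.17, -0.05, -0.15, 0.025, 0.015, 0],
    [1, -0.17, -0.045, -0.2, 0.035, 0.02, 0],
    [1, -0.17, -0.035, -0.24, 0.04, 0.025, 0],
    [1, -0.17, -0.03, -0.24, 0.04, 0.025, 0],
    [1, -0.17, -0.03, -0.24, 0.04, 0.025, 0],
  ],
)

```text
clock: 21.72
position: [0.4698, 0.0065, 0.1506]
ee_rot: [-1.357, 0.856, 0.622]
force: [-0.8, 0.2, -0.9]
width: 0.475
```

```bash
python3 - <<'E'
from mv import *
info()
plan(STOP-.197*AX+[0,0,-.001],-10.1,35,1)
E
```

```text
t 21.72 grasp [0.4591 0.0083 0.1662] axle frame [-0.2089  0.1464  0.0362] F [-0.8  0.2 -0.9] w 43.7 lean 34.96 hyaw -9.44 jawz 0.0 q [ 0.59  0.22 -1.03  2.48  1.61  0.48 -0.45]
grasp now [0.4591 0.0083 0.1662] dist 0.152 shift [ 0.0455  0.016  -0.1833] turn [ 0.0083  0.0063 -0.0006] rows>= 3.6
```

Request:
step_arm(
  rows=[
    [1, 0.005, 0.005, -0.04, 0.002, 0.002, 0],
    [1, 0.01, 0.008, -0.08, 0.004, 0.004, 0],
    [1, 0.02, 0.01, -0.12, 0.006, 0.006, 0],
    [1, 0.035, 0.013, -0.16, 0.008, 0.006, 0],
    [1, 0.0455, 0.016, -0.1833, 0.008, 0.006, 0],
    [1, 0.0455, 0.016, -0.1833, 0.008, 0.006, 0],
    [1, 0.0455, 0.016, -0.1833, 0.008, 0.006, 0],
    [1, 0.0455, 0.016, -0.1833, 0.008, 0.006, 0],
    [1, 0.0455, 0.016, -0.1833, 0.008, 0.006, 0],
  ],
)

```text
clock: 22.47
position: [0.4591, -0.1353, 0.1143]
ee_rot: [-1.354, 0.856, 0.618]
force: [0.1, 0.8, -1.1]
width: 0.476
```

```bash
python3 - <<'E'
from mv import *
info()
plan(STOP-.197*AX+[0,0,-.001],-10.1,35,1)
o=grab("8")
im=[cv2.resize(o['side']["pixels"][100:200,290:440,::-1],None,fx=5,fy=5,interpolation=cv2.INTER_CUBIC),cv2.resize(o['top']["pixels"][170:270,370:490,::-1],None,fx=6,fy=6,interpolation=cv2.INTER_CUBIC)]
cv2.imwrite("pics/s8.png",im[0]);cv2.imwrite("pics/t8.png",im[1])
from fit import *
for n in o:
    p=seg(o[n],[.40,-.2,.1],[.5,-.1,.17],'red');print(n,len(p))
    if len(p)>20:
        q,_=midline(o[n],[.40,-.2,.1],[.5,-.1,.17],'red',.13);print('cap mid',np.round(axf(q.mean(0)),4))
        c,a,L,e=fitcyl(p,.022);print('cap',np.round(axf(c),4),a,L)
    q,_=midline(o[n],[.47,-.2,.10],[.55,-.11,.145],'brass',.13);b=np.array([axf(x) for x in q]);b=b[b[:,0]<-.1];print('axle mid y',b.mean(0),len(b))
E
```

```text
t 22.47 grasp [ 0.4483 -0.1335  0.1299] axle frame [-1.946e-01  4.900e-03 -1.000e-04] F [ 0.1  0.8 -1.1] w 43.8 lean 35.07 hyaw -9.46 jawz 0.002 q [ 1.01  0.34 -0.96  2.52  2.22  0.35 -0.59]
grasp now [ 0.4483 -0.1335  0.1299] dist 0.006 shift [-0.0008  0.0031 -0.0062] turn [0.0046 0.0061 0.0012] rows>= 0.1
side 26
cap mid [-0.1643  0.0025 -0.    ]
cap [-0.1737  0.0041  0.0025] -20.882912051175254 0.01509278522849538
axle mid y [-1.17177080e-01  1.02758178e-02  4.98976640e-18] 89
top 245
cap mid [-0.1819  0.0014 -0.    ]
cap [-0.1881  0.0032  0.001 ] -9.860986471254986 0.049112843495723715
axle mid y [-1.16600420e-01  1.94042949e-03 -1.11022302e-16] 116
```

View pics/t8.png

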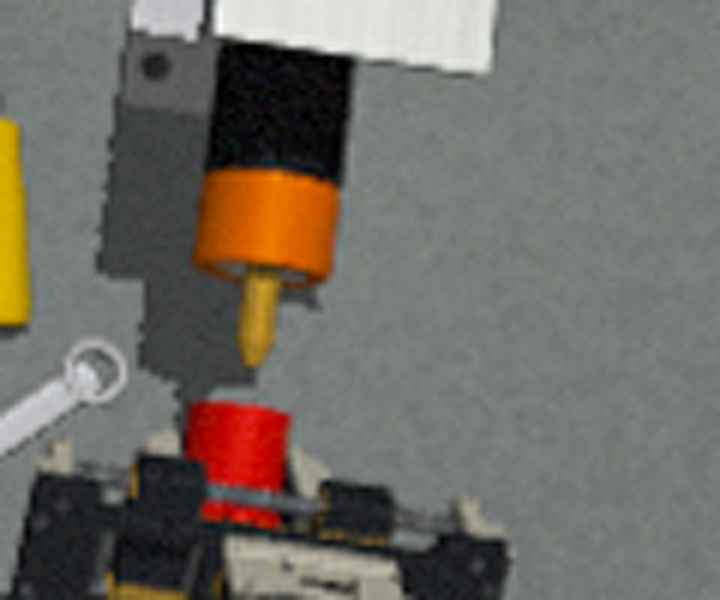

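View pics/s8.png

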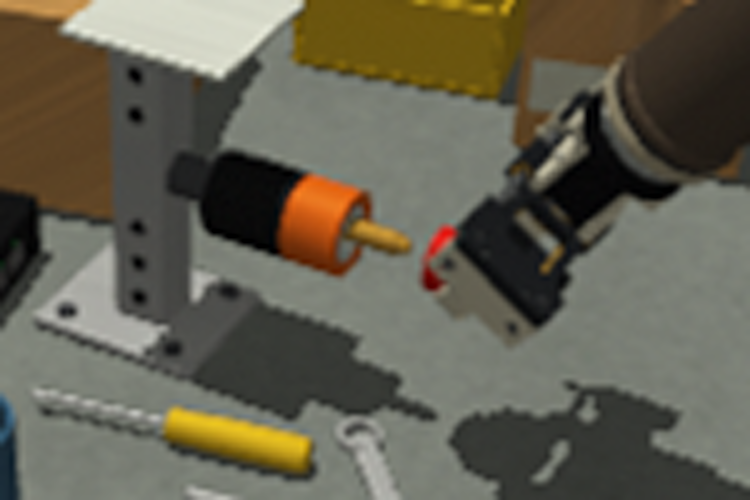

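Request:
step_arm(
  rows=[
    [1, -0.0008, 0.0031, -0.0062, 0.005, 0.006, 0.001],
    [1, -0.0008, 0.0031, -0.0062, 0.005, 0.006, 0.001],
    [1, -0.0008, 0.0031, -0.0062, 0.005, 0.006, 0.001],
    [1, -0.0008, 0.0031, -0.0062, 0.005, 0.006, 0.001],
  ],
)

```text
clock: 22.9
position: [0.455, -0.1414, 0.113]
ee_rot: [-1.351, 0.866, 0.611]
force: [0.1, -0.1, -0.6]
width: 0.476
```

```bash
python3 - <<'E'
from mv import *
info()
plan(STOP-.16*AX+[0,0,-.001],-10.1,35,1)
o=grab("9")
im=[cv2.resize(o['side']["pixels"][130:180,340:415,::-1],None,fx=10,fy=10,interpolation=cv2.INTER_CUBIC),cv2.resize(o['top']["pixels"][205:265,380:450,::-1],None,fx=10,fy=10,interpolation=cv2.INTER_CUBIC)]
cv2.imwrite("pics/s9.png",im[0]);cv2.imwrite("pics/t9.png",im[1])
d=o['side'];K=d['camera_matrix'];M=R.from_rotvec(d['attitude']).as_matrix()
for nm,P in(('tip',TIP),('capfront',TIP-.025*AX),('ax-110',STOP-.11*AX)):
    c=M.T@(P-d['eye']);print(nm,(c[:2]/c[2]*K[0,0]+K[:2,2]-[340,130])*10)
d=o['top'];K=d['camera_matrix'];M=R.from_rotvec(d['attitude']).as_matrix()
for nm,P in(('tip',TIP),('capfront',TIP-.025*AX),('ax-110',STOP-.11*AX)):
    c=M.T@(P-d['eye']);print(nm,(c[:2]/c[2]*K[0,0]+K[:2,2]-[380,205])*10)
E
```

```text
t 22.9 grasp [ 0.4443 -0.1394  0.1286] axle frame [-0.1976 -0.0017 -0.0014] F [ 0.1 -0.1 -0.6] w 43.8 lean 34.96 hyaw -10.29 jawz -0.0 q [ 1.03  0.34 -0.96  2.53  2.23  0.35 -0.6 ]
grasp now [ 0.4443 -0.1394  0.1286] dist 0.038 shift [ 0.0265 -0.0388  0.0023] turn [-0.0023 -0.0018 -0.0006] rows>= 0.9
tip [310.80376687 187.947695  ]
capfront [380.32261821 210.2892076 ]
ax-110 [223.23259763 159.80464685]
tip [317.39278579 252.53127423]
capfront [306.55153544 346.97180486]
ax-110 [331.14959923 132.69262836]
```

View pics/t9.png

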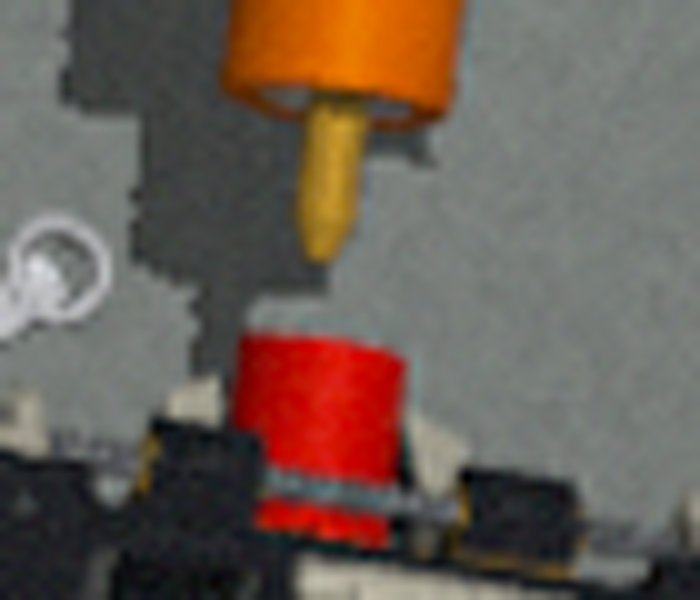

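View pics/s9.png

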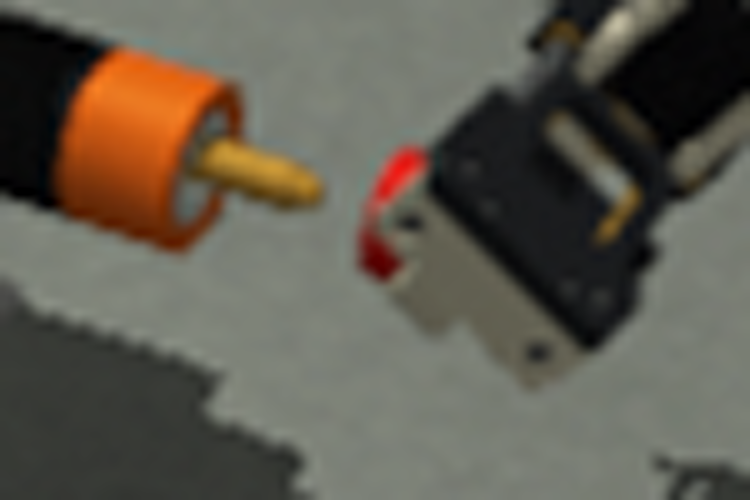

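Request:
step_arm(
  rows=[
    [1, 0, 0, 0.0024, -0.002, -0.002, 0],
    [1, 0, 0, 0.0024, -0.002, -0.002, 0],
    [1, 0.004, -0.006, 0.0024, -0.002, -0.002, 0],
    [1, 0.009, -0.0133, 0.0024, -0.002, -0.002, 0],
    [1, 0.014, -0.0206, 0.0024, -0.002, -0.002, 0],
    [1, 0.019, -0.0279, 0.0024, -0.002, -0.002, 0],
    [1, 0.0227, -0.0335, 0.0024, -0.002, -0.002, 0],
    [1, 0.0265, -0.0388, 0.0024, -0.002, -0.002, 0],
    [1, 0.0265, -0.0388, 0.0024, -0.002, -0.002, 0],
  ],
)

```text
clock: 23.75
position: [0.4937, -0.1463, 0.1136]
ee_rot: [-1.351, 0.863, 0.612]
force: [0.9, 0.2, -0.9]
width: 0.473
```

```bash
python3 - <<'E'
from mv import *
info()
plan(STOP-.137*AX+[0,0,-.001],-10.1,35,1)
plan(STOP-.13*AX+[0,0,-.001],-10.1,35,1)
E
```

```text
t 23.75 grasp [ 0.483  -0.1444  0.1292] axle frame [-0.1586  0.0002 -0.0008] F [ 0.9  0.2 -0.9] w 43.5 lean 35.01 hyaw -10.05 jawz 0.001 q [ 0.93  0.37 -0.87  2.45  2.15  0.34 -0.51]
grasp now [ 0.483  -0.1444  0.1292] dist 0.022 shift [ 0.0157 -0.022  -0.0002] turn [-0.0006  0.0005  0.0002] rows>= 0.5
grasp now [ 0.483  -0.1444  0.1292] dist 0.029 shift [ 0.0207 -0.0292 -0.0002] turn [-0.0006  0.0005  0.0002] rows>= 0.7
```

Request:
step_arm(
  rows=[
    [1, 0.004, -0.0055, 0, 0, 0, 0],
    [1, 0.008, -0.011, 0, 0, 0, 0],
    [1, 0.012, -0.0165, 0, 0, 0, 0],
    [1, 0.0157, -0.022, 0, 0, 0, 0],
    [1, 0.017, -0.024, 0, 0, 0, 0],
    [1, 0.0185, -0.026, 0, 0, 0, 0],
    [1, 0.0195, -0.0275, 0, 0, 0, 0],
    [1, 0.0195, -0.0275, 0, 0, 0, 0],
  ],
)

```text
clock: 24.42
position: [0.5186, -0.1509, 0.1129]
ee_rot: [-1.351, 0.864, 0.614]
force: [0.7, -0.5, -0.5]
width: 0.475
```

```bash
python3 - <<'E'
from mv import *
info()
plan(STOP-.13*AX+[0,0,-.001],-10.1,35,1)
E
```

```text
t 24.42 grasp [ 0.5079 -0.149   0.1285] axle frame [-1.333e-01  1.000e-04 -1.500e-03] F [ 0.7 -0.5 -0.5] w 43.7 lean 34.92 hyaw -10.05 jawz 0.001 q [ 0.87  0.39 -0.82  2.4   2.1   0.32 -0.46]
grasp now [ 0.5079 -0.149   0.1285] dist 0.003 shift [ 0.0018 -0.0038 -0.0001] turn [-0.0004  0.0005 -0.0013] rows>= 0.1
```

Still no contact at -133 mm. I'll creep on until it touches.

Request:
step_arm(
  rows=[
    [1, 0.0008, -0.0014, 0, 0, 0, 0],
    [1, 0.0016, -0.0026, 0, 0, 0, 0],
    [1, 0.0023, -0.0037, 0, 0, 0, 0],
    [1, 0.003, -0.0047, 0, 0, 0, 0],
    [1, 0.003, -0.0047, 0, 0, 0, 0],
  ],
)

```text
clock: 24.83
position: [0.5189, -0.1508, 0.1112]
ee_rot: [-1.349, 0.867, 0.618]
force: [-23.0, 2.9, 14.3]
width: 0.476
```

```bash
python3 - <<'E'
from mv import *
info()
E
```

```text
t 24.83 grasp [ 0.5083 -0.1489  0.1268] axle frame [-0.1329  0.0002 -0.0032] F [-23.    2.9  14.3] w 43.8 lean 34.61 hyaw -10.02 jawz 0.001 q [ 0.86  0.39 -0.81  2.4   2.09  0.32 -0.45]
```

Request:
step_arm(
  rows=[
    [1, -0.0015, 0.0023, 0, 0, 0, 0],
    [-1, -0.0015, 0.0023, 0, 0, 0, 0],
    [-1, -0.0015, 0.0023, 0, 0, 0, 0],
    [-1, -0.0015, 0.0023, 0, 0, 0, 0],
    [-1, -0.0015, 0.0023, 0, 0, 0, 0],
    [-1, -0.01, 0, 0, 0, 0, 0],
    [-1, -0.03, 0, 0, 0, 0, 0],
    [-1, -0.06, 0, 0, 0, 0, 0],
    [-1, -0.09, 0, 0, 0, 0, 0],
    [-1, -0.12, 0, 0, 0, 0, 0],
    [-1, -0.15, 0, 0, 0, 0, 0],
    [-1, -0.15, 0, 0, 0, 0, 0],
  ],
)

```text
clock: 25.83
position: [0.4721, -0.1519, 0.1809]
ee_rot: [-1.349, 0.881, 0.606]
force: [-0.2, -0.1, 0.1]
width: 0.999
```

```bash
python3 - <<'E'
from mv import *
info()
plan([.40,-.02,.26],-10.1,35,1)
E
```

```text
t 25.83 grasp [ 0.4616 -0.1498  0.1965] axle frame [-0.1788 -0.0089  0.0665] F [-0.2 -0.1  0.1] w 91.9 lean 34.6 hyaw -11.55 jawz -0.008 q [ 1.14  0.16 -0.99  2.4   1.2   0.14  0.43]
grasp now [ 0.4616 -0.1498  0.1965] dist 0.157 shift [-0.1266  0.0415  0.1445] turn [-0.0065 -0.0137 -0.0067] rows>= 3.8
```

Request:
step_arm(
  rows=[
    [-1, -0.03, 0, 0.02, 0, 0, 0],
    [-1, -0.05, 0.01, 0.06, 0, -0.01, 0],
    [-1, -0.06, 0.02, 0.1, 0, -0.01, 0],
    [-1, -0.06, 0.03, 0.15, 0, -0.01, 0],
    [-1, -0.06, 0.03, 0.2, 0, -0.01, 0],
    [-1, -0.06, 0.03, 0.25, 0, -0.01, 0],
    [-1, -0.06, 0.03, 0.3, 0, -0.01, 0],
    [-1, -0.06, 0.03, 0.3, 0, -0.01, 0],
    [-1, -0.06, 0.03, 0.3, 0, -0.01, 0],
    [-1, -0.06, 0.03, 0.3, 0, -0.01, 0],
    [-1, -0.06, 0.03, 0.3, 0, -0.01, 0],
  ],
)

```text
clock: 26.75
position: [0.4725, 0.0986, 0.2056]
ee_rot: [-1.344, 0.866, 0.616]
force: [-0.1, 0.4, 0.3]
width: 1.001
```

```bash
python3 - <<'E'
from mv import *
from fit import *
info()
o=grab("10")
im=[cv2.resize(o['side']["pixels"][90:190,270:420,::-1],None,fx=5,fy=5,interpolation=cv2.INTER_CUBIC),cv2.resize(o['top']["pixels"][140:240,370:490,::-1],None,fx=6,fy=6,interpolation=cv2.INTER_CUBIC)]
cv2.imwrite("pics/s10.png",im[0]);cv2.imwrite("pics/t10.png",im[1])
for n in o:
    for nm,col,lo,hi,r in(('black','black',[.56,-.22,.13],[.66,-.12,.17],.03),('orange','orange',[.52,-.22,.13],[.6,-.12,.17],.03),('cap','red',[.44,-.22,.12],[.57,-.1,.17],.022)):
        p=seg(o[n],lo,hi,col);
        if len(p)<30: print(n,nm,len(p));continue
        c,a,L,e=fitcyl(p,r);print(n,nm,len(p),np.round(axf(c),4),round(a,1),np.round(np.percentile((p-STOP)@AX,[1,99]),4))
# bystander shift
for n in o:
    d=load(n+"0");diff=np.abs(o[n]["range_z"]-d["range_z"])>.01
    w=cloud(d);
    for nm,(x,y) in {'screwdriver':(.578,-.054),'wrench':(.50,-.04)}.items():
        pass
E
```

```text
t 26.75 grasp [0.4618 0.1005 0.2212] axle frame [-0.2224  0.2376  0.0912] F [-0.1  0.4  0.3] w 92.1 lean 34.66 hyaw -9.83 jawz 0.005 q [ 0.54  0.18 -1.25  2.33  1.17  0.66 -0.22]
side black 244 [-0.0233 -0.0017 -0.0031] -18.5 [-0.0604  0.0187]
side orange 177 [-0.0831  0.0002 -0.003 ] -11.6 [-0.1043 -0.0608]
side cap 150 [-0.1259 -0.0011 -0.0004] -12.2 [-0.1483 -0.1026]
top black 436 [-0.0322 -0.0009 -0.0045] -10.5 [-0.0589 -0.0054]
top orange 363 [-0.0809 -0.0003 -0.0047] -9.9 [-0.1019 -0.0599]
top cap 377 [-0.1321 -0.0012 -0.0021] -11.3 [-0.1614 -0.1024]
```

View pics/s10.png

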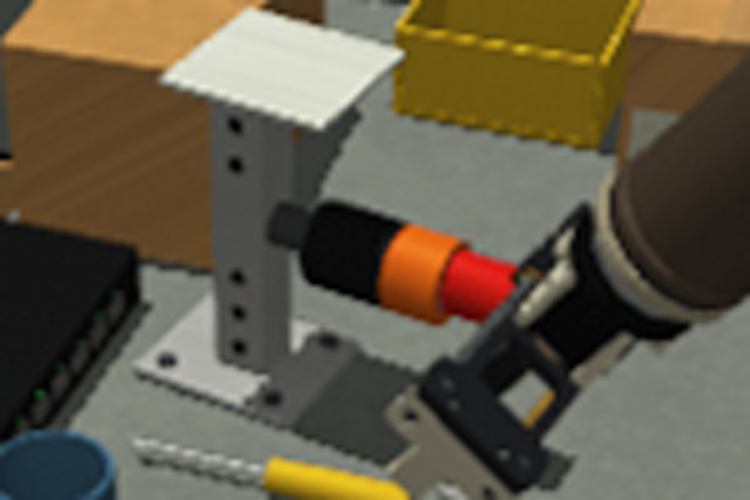

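View pics/top10.png

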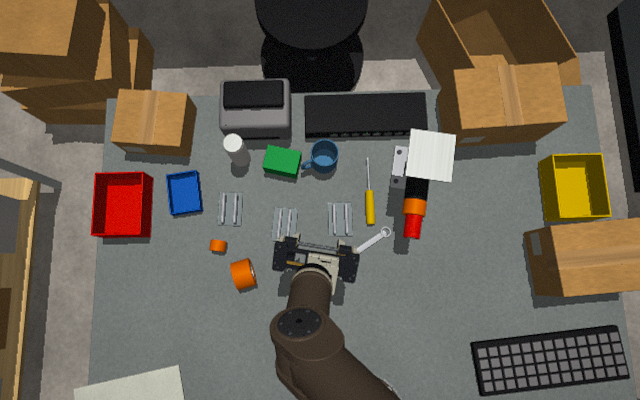

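Request:
step_arm(
  rows=[
    [-1, 0, 0, 0, 0, 0, 0],
    [-1, 0, 0, 0, 0, 0, 0],
    [-1, 0, 0, 0, 0, 0, 0],
  ],
)

```text
clock: 27.1
position: [0.4712, 0.0908, 0.2041]
ee_rot: [-1.344, 0.875, 0.61]
force: [0.4, -0.6, 0.5]
width: 1.001
```

```bash
python3 - <<'E'
from cell import arm,status
import numpy as np
s=status.observe();print(s['clock'],np.round(s['force'],1),np.abs(s['dq']).max())
print(arm.sign_off())
E
```

```text
27.1 [ 0.4 -0.6  0.5] 0.004948260361403452
the job is handed in; nothing more can be done
None
```

I fitted the black roller, then the orange roller, then the red cap onto the axle. Each was pushed until contact (about 14–27 N), then released. I handed the job in at 27.1 s with the gripper open, touching nothing, and the arm still.

**Final positions (top camera):**

| Part | Distance from collar face (allowed) | Sideways (limit 9 mm) | Height (limit 9 mm) |
|---|---|---|---|
| Black roller | 32 mm (24–37) | about 1 mm | about -4.5 mm |
| Orange roller | 81 mm (73–90) | under 1 mm | about -4.7 mm |
| Red cap | 132 mm (122–142) | about 1 mm | about -2 mm |

The heights fit the parts hanging on the rod. Angles to the axle were within about 1.5°.

**Disagreements:** the side camera put the black roller at 23 mm with an 8° tilt. Its black patch also took in the dark collar, and the arm hid part of the cap. I relied on the top camera, on where contact was felt (33, 83 and 133 mm), and on the black roller's visible outer edge at about 60 mm in both views.

**Bystanders:** I checked them only by eye in the last pictures. All looked in place, except that the gripper hid part of the wrench. The arm briefly sat at joint 6's lower limit (0.12 rad) while seating the black roller; no fault was reported.

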